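# Gauge three sloping clay tiles and turn the sign

### The job

Take the orange hardness gauge from its rest and, holding it square to each tile's sloping face, gently press its sprung tip more than half-way in and hold it there for a moment on the yellow mark of the dark grey tile, then the terracotta tile, then the white tile. Stand the gauge back upright in its rest with its collar down on the arms, let go, and only then turn the sign half a turn, fully round to its stop, so that the green face looks away from the robot. Do not shift the bowl, the jar or the rolling pin.

Things in the scene. Friction and masses are not known exactly. Their poses are not given: they have to be found in the camera images.
- stand_grey: Fixed wooden stand, base 110 x 110 x 12 mm on the table, carrying the dark grey fired clay tile (88 x 88 mm face) in a sloping tray (102 x 102 mm). Origin: centre of the base's underside; z up. The tile's face slopes 35 degrees: it falls towards the stand's +x, so its outward normal leans 35 degrees from vertical towards the stand's +x (roughly away from the robot). Highest point of tray and tile about 115 mm above the table.
- mark_grey (a point): The test mark on the dark grey tile: a yellow disc of 20 mm diameter with a black edge, in the middle of the tile's face. z: outward normal of the sloping face (35 degrees from vertical); y: across, level; x: down the slope (away from the robot). NOTE: the tiles differ in thickness by an amount that is not told: the true face lies anywhere from 6 mm below to 6 mm above this point along its z; x and y are true.
- stand_terracotta: Fixed wooden stand, base 110 x 110 x 12 mm on the table, carrying the red-brown terracotta fired clay tile (88 x 88 mm face) in a sloping tray (102 x 102 mm). Origin: centre of the base's underside; z up. The tile's face slopes 35 degrees: it falls towards the stand's +x, so its outward normal leans 35 degrees from vertical towards the stand's +x (roughly away from the robot). Highest point of tray and tile about 115 mm above the table.
- mark_terracotta (a point): The test mark on the red-brown terracotta tile: a yellow disc of 20 mm diameter with a black edge, in the middle of the tile's face. z: outward normal of the sloping face (35 degrees from vertical); y: across, level; x: down the slope (away from the robot). NOTE: the tiles differ in thickness by an amount that is not told: the true face lies anywhere from 6 mm below to 6 mm above this point along its z; x and y are true.
- stand_white: Fixed wooden stand, base 110 x 110 x 12 mm on the table, carrying the off-white fired clay tile (88 x 88 mm face) in a sloping tray (102 x 102 mm). Origin: centre of the base's underside; z up. The tile's face slopes 35 degrees: it falls towards the stand's +x, so its outward normal leans 35 degrees from vertical towards the stand's +x (roughly away from the robot). Highest point of tray and tile about 115 mm above the table.
- mark_white (a point): The test mark on the off-white tile: a yellow disc of 20 mm diameter with a black edge, in the middle of the tile's face. z: outward normal of the sloping face (35 degrees from vertical); y: across, level; x: down the slope (away from the robot). NOTE: the tiles differ in thickness by an amount that is not told: the true face lies anywhere from 6 mm below to 6 mm above this point along its z; x and y are true.
- gauge_grip (a point): Centre of the orange handle of the hand-held hardness gauge (loose, about 0.17 kg). The handle is a round bar 30 mm in diameter, 80 mm long, from 40 mm below to 40 mm above this point. z: the gauge's long axis, pointing away from its tip (up while it stands in its rest). Below the handle is a steel collar (52 mm diameter, 8 mm high; its underside is 48 mm below this point), then a barrel 18 mm in diameter and 45 mm long, then the sprung tip.
- gauge_collar (a point): Centre of the underside of the gauge's collar, on its axis, 48 mm below point gauge_grip; z as there. When the gauge is in its rest the collar lies flat on the rest's arms, 90 mm above the table.
- gauge_tip (a point): End of the gauge's sprung tip (a rounded pin 10 mm in diameter), on the axis, 115 mm below the handle's centre while not pressed in.
- plunger (a joint): How far the sprung tip is pressed into the gauge: 0 = out, 0.008 m = fully in (a hard stop). It starts to move at about 2 N, is half in (0.004) at about 4.2 N and fully in at about 6.6 N.
- rest: Fixed dark wooden rest for the gauge, base 100 x 90 mm. Origin: centre of the base's underside; z up. Two arms along x (70 mm long, tops 90 mm above the table) leave a slot 30 mm wide centred on the origin, open towards the rest's -x and from above, closed at +x by a column of the same height from x = 34 to 50 mm. The gauge stands upright with its barrel in the slot and its collar on both arms, on the origin's axis.
- sign_pivot (a point): Centre of the two-sided sign, on its upright pivot axis, 107 mm above the table. The plate is 110 mm wide, 80 mm high (67 to 147 mm above the table), 9 mm thick, with a small round boss on top up to 155 mm. Fixed round base, 90 mm diameter. x, y: axes of the base (not turning with the plate); z up.
- sign (a joint): Turn of the sign plate about its pivot, counter-clockwise seen from above; stops at 0 and 3.14. At 0 the plate lies along the base's y with its red face towards the base's +x (away from the robot) and its green face towards -x (the robot); at 3.14 the green face with the white tick looks away from the robot. Stiff enough to stay where it is left (about 0.03 N m).
- bowl_center (a point): Bystander: blue bowl, 110 mm diameter, 50 mm high; this point is half-way up. Leave alone.
- jar_center (a point): Bystander: jar, 66 mm diameter, 90 mm high; this point is half-way up. Leave alone.
- rollpin_center (a point): Bystander: wooden rolling pin, 48 mm diameter, 260 mm long along its y, lying on the table; this point is its centre. Leave alone.

How it is judged:
By the outcome, as a careful person would: the job done as asked, in the order asked, and still so for the second after the job is handed in, with the robot touching nothing.
It also fails if it takes over 72 s, if anything falls off the work surface, if the arm or the gripper's body presses on something with over 40 N, if the wrist force passes 120 N, or if a joint passes its speed limit or range.

### The arm

A 6-joint arm with a two-finger parallel gripper is mounted at the origin on the work surface. World frame = base frame: x ahead of the robot, y to its left, z up, the work surface at z = 0. Lengths are in m, angles in rad, forces in N, time in s.
With the tool pointing down it reaches from about 0.35 to 0.975 m from the base axis. Payload 4.9 kg.
Tool frame: the origin (TCP) lies on the centre line of the jaws, within the pads' length; the fingertips stand 8 mm ahead of it and the grasp point (between the pads) lies 11 mm behind it; z points along the fingers, y is the direction in which the jaws open and shut (so a half turn about z gives the same grasp; the last joint's range is limited). The gripper opens to 85 mm and grips with 20 to 120 N. Pads are 22 mm wide; open, the fingers measure 114 mm over their backs; the gripper's body (76 mm by 85 mm) begins 54 mm behind the grasp point. The pads swing forward as they close: fully open they stand 13 mm farther back than shut.
Start: joints at [1.051, 0.053, 1.613, -0, 1.476, -0.119], TCP at [0.244, 0.575, 0.239] pointing down, gripper open.
Joint ranges: [-3.01, 3.01], [-1.01, 2.22], [0.06, 2.58], [-1.02, 4.17], [0.09, 2.62], [-3.14, 3.14]. Speed limits (rad/s): [2.57, 2.57, 3.14, 3.14, 3.14, 3.14].

### API

Orientations are given as a unit quaternion [w, x, y, z].
In Python, from plant import manip gives the robot as it stands.
- The arm moves only by the tool step_arm, never from a script. Its argument "deltas" is a list of rows, each a list of 7 numbers: the shift along the tool's x, y, z in m, then the turn, a rotation vector about the tool's x, y, z in rad, then the gripper command: -1 is fully open, 1 is shut, values between are in proportion. In form: [[dx, dy, dz, ax, ay, az, hand], ...]. A call has 1 to 20 rows; each row is the pose to reach, as a shift and turn from the pose commanded when the call began, along the tool's axes at that moment; what a row does not reach only later rows make up. A row lasts 1/10 s, in which the tool goes at most 50 mm and 8.59 degrees, less where a joint would pass 70% of its speed; a pose out of reach is approached as far as the arm can. A call with a gripper value outside its range is refused whole. The fingers move at their own pace and stop on an object; the grip force is fixed at half the most. Time passes only in rows, so rows that repeat a pose let the fingers close. It gives the time, the measured TCP pose, the force and the opening at its end, in the units of the state.
- manip.state(): the state, without advancing time (a new reading comes with each control period).
- manip.grab_frame(name): name is "side" or "top"; returns the picture (400x640x3 uint8, red, green, blue); there is no depth.
- manip.get_calibration(name): a dict with "fov_y" (degrees; the focal length in pixels is half the picture's height over the tangent of half this angle, whatever the lens; pixels are square), "cx", "cy" (the principal point, pixels), "R" (3x3) and "t" (3): a world point X has camera coordinates R X + t. Camera axes: x right, y down, z forward; pixel columns grow to the right and rows downward; lengths in m; the calibration is good to about 2 mm. A picture is of the moment at which its call begins. get_calibration takes no time and is no camera call.
- manip.job_done(): hands the job in, once; it reports no verdict.
The state is a dict: "time": time; "joint_pos": joint angles; "joint_vel": joint speeds; "joint_efforts": joint torques, N m; "tool_pos": TCP position; "tool_rot": TCP orientation; "contact_force": force on the tool from outside, world axes, zero at the start; "ft_torque": the same for the moment, N m; "gripper_width": opening from 0.0 (shut) to 1.0 (fully open).
Only numpy, scipy, OpenCV 4.12 (cv2) and the standard library are available. Lean on these libraries where they do the work, as an engineer would, in place of code of your own. Each camera call takes 0.05 s, during which the arm holds its last target.

## Working session

There is one attempt and no reset: what is moved stays moved. The work goes in short steps, Python scripts to look and compute and a tool call to move; the robot and the scene stay as the last step left them, time stands still between calls to the robot, and variables do not carry over. Pictures are saved under pics/ and viewed, and the job is handed in when it is done.

Besides the shell and the picture viewer there is one more tool, called as name(argument=value, ...) on one line, values as JSON. step_arm: Moves the arm, as the interface text tells. Its arguments: {"type":"object","properties":{"deltas":{"type":"array"}},"required":["deltas"]}

```bash
ls; mkdir -p pics
python3 - <<'E'
from plant import manip
import cv2
print(manip.state())
for n in("side","top"):
    f=manip.grab_frame(n); cv2.imwrite(f"pics/{n}0.png",f[:,:,::-1]); print(n,manip.get_calibration(n))
E
```

```text
pics
{'time': 0.0, 'joint_pos': array([ 1.05100062e+00,  5.33197422e-02,  1.61429208e+00, -3.42993163e-05,
        1.47599701e+00, -1.18992496e-01]), 'joint_vel': array([ 0.0008022 ,  0.00153438,  0.00078476, -0.00049432,  0.00081628,
       -0.0013369 ]), 'joint_efforts': array([ 1.97557201e-04, -3.93692529e+01, -3.70175064e+01, -1.88415252e-04,
        6.98703006e-03, -2.79246215e-06]), 'tool_pos': array([0.24354942, 0.57493592, 0.23808716]), 'tool_rot': array([-3.00324416e-04,  1.99061207e-01,  9.79986540e-01, -9.62468413e-04]), 'contact_force': array([-0.16555903,  0.35048312,  0.13065609]), 'ft_torque': array([ 0.03038897, -0.00154742,  0.08353859]), 'gripper_width': 1.0034004981767441}
side {'fov_y': 53.33119737702217, 'cx': 321.14740821729686, 'cy': 201.25080703652455, 'R': array([[-0.96821314, -0.24976753, -0.01339791],
       [-0.16456894,  0.6764518 , -0.7178649 ],
       [ 0.18836238, -0.69284135, -0.6960535 ]]), 't': array([0.59942892, 0.18327976, 0.89188209])}
top {'fov_y': 50.01507455049131, 'cx': 316.5163860991913, 'cy': 203.7975422225377, 'R': array([[ 0.00572775, -0.99991165, -0.01199521],
       [-0.99688627, -0.00476621, -0.07870867],
       [ 0.07864455,  0.01240869, -0.99682549]]), 't': array([0.01820721, 0.64278602, 1.16538002])}
```

View pics/side0.png

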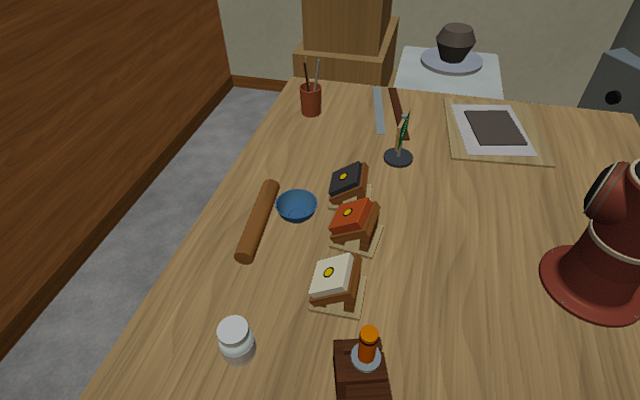

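View pics/top0.png

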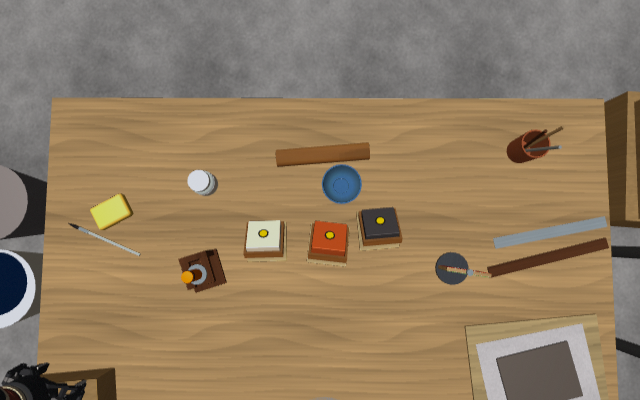

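```bash
cat > h.py <<'E'
import numpy as np,cv2
from plant import manip
def cal(n):
    c=manip.get_calibration(n); f=200/np.tan(np.radians(c['fov_y']/2))
    K=np.array([[f,0,c['cx']],[0,f,c['cy']],[0,0,1]]); return K,np.array(c['R']),np.array(c['t'])
def proj(n,X):
    K,R,t=cal(n); p=K@(R@np.asarray(X,float)+t); return p[:2]/p[2]
def ray(n,uv):
    K,R,t=cal(n); d=R.T@np.linalg.solve(K,[uv[0],uv[1],1.]); return -R.T@t,d/np.linalg.norm(d)
def onz(n,uv,z):
    o,d=ray(n,uv); return o+d*(z-o[2])/d[2]
def tri(a,b):
    A=0;B=0;L=[]
    for n,uv in(("top",a),("side",b)):
        o,d=ray(n,uv);M=np.eye(3)-np.outer(d,d);A=A+M;B=B+M@o;L.append((o,d))
    X=np.linalg.solve(A,B); 
    return X,[round(1000*float(np.linalg.norm(np.cross(X-o,d))),1) for o,d in L]
def blobs(img,lo,hi,amin=8):
    h=cv2.cvtColor(img,cv2.COLOR_RGB2HSV); m=cv2.inRange(h,np.array(lo),np.array(hi))
    n,l,s,c=cv2.connectedComponentsWithStats(m)
    return [(c[i].round(1).tolist(),s[i].tolist()) for i in range(1,n) if s[i][4]>=amin],m
E
python3 - <<'E'
import cv2
from h import *
for n,bx in(("top",[(170,200,250,300),(235,190,415,270),(425,240,500,300)]),("side",[(325,310,405,400),(300,150,400,320),(375,100,430,175)])):
    im=cv2.imread(f"pics/{n}0.png")[:,:,::-1]
    print(n,"yellow",blobs(im,(22,150,120),(34,255,255))[0])
    print(n,"orange",blobs(im,(8,200,150),(21,255,255))[0])
    print(n,"green",blobs(im,(45,100,40),(85,255,255))[0])
    for i,(a,b,c,d) in enumerate(bx):
        cr=im[b:d,a:c]; s=min(800/(c-a),600/(d-b)); s=int(s)
        cv2.imwrite(f"pics/{n}c{i}.png",cv2.resize(cr,None,fx=s,fy=s,interpolation=cv2.INTER_CUBIC)[:,:,::-1]); print(i,s)
E
```

```text
top yellow [([108.1, 215.0], [90, 194, 39, 36, 108]), ([379.8, 220.0], [377, 217, 7, 7, 39]), ([263.0, 232.8], [260, 230, 7, 7, 40]), ([329.4, 234.8], [326, 232, 8, 7, 41])]
top orange [([329.2, 236.2], [312, 222, 35, 30, 792]), ([186.6, 276.6], [181, 271, 12, 12, 113])]
top green []
0 6
1 4
2 10
side yellow [([342.7, 175.8], [340, 173, 7, 6, 26]), ([347.0, 211.6], [344, 209, 7, 6, 29]), ([327.9, 271.7], [325, 268, 7, 8, 42])]
side orange [([361.3, 210.2], [357, 202, 9, 18, 24]), ([368.8, 333.0], [361, 325, 17, 17, 237])]
side green [([407.9, 115.2], [407, 112, 3, 7, 8]), ([402.3, 132.5], [398, 119, 10, 29, 72])]
0 6
1 3
2 8
```

View pics/topc0.png

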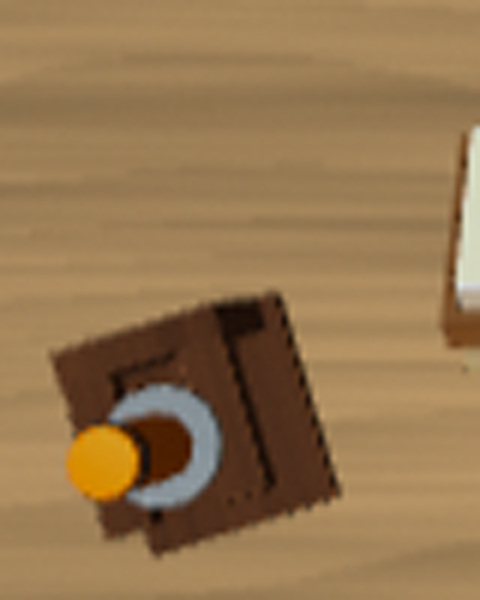

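View pics/topc1.png

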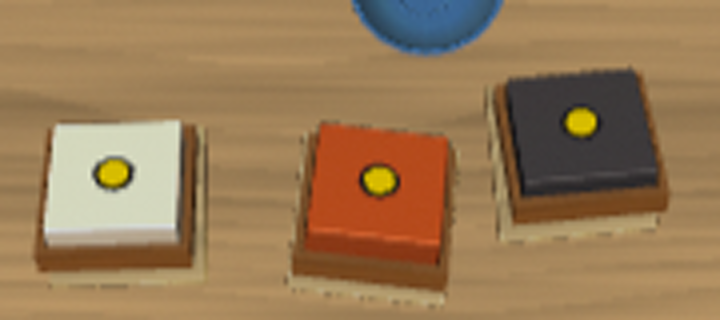

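View pics/topc2.png

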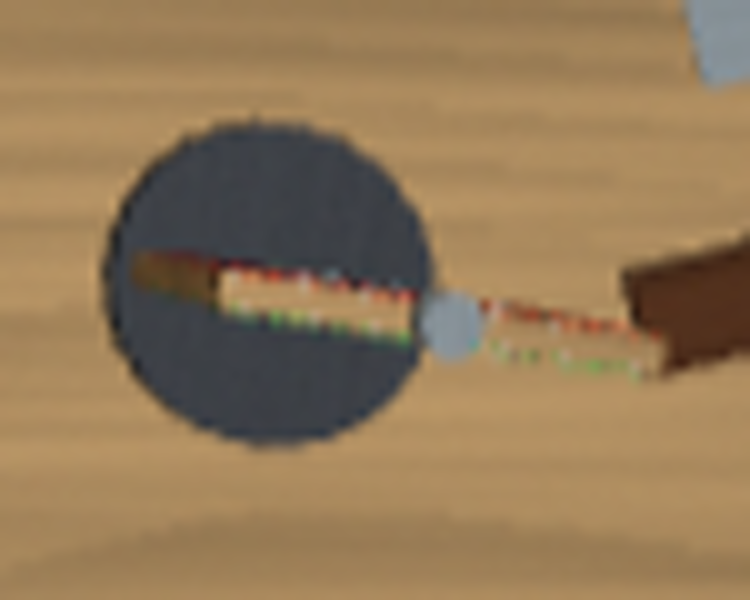

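View pics/sidec0.png

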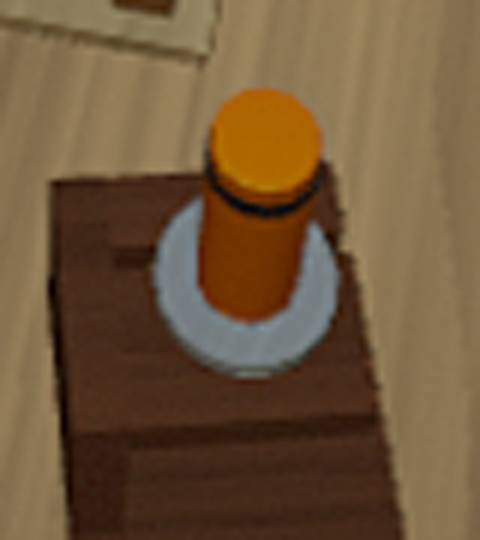

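View pics/sidec2.png

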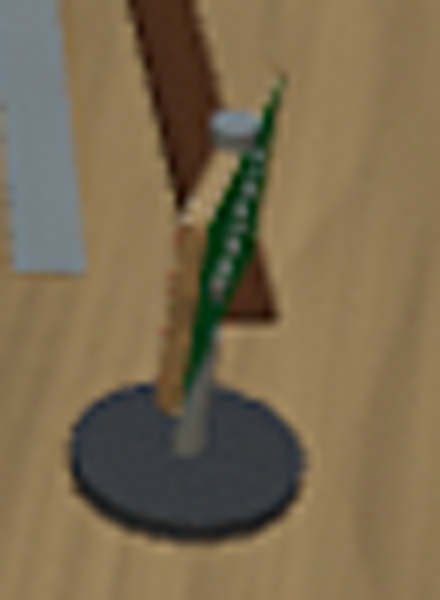

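Run:
```python
from h import *
for nm,a,b in(("grey",(379.8,220),(342.7,175.8)),("terra",(329.4,234.8),(347,211.6)),("white",(263,232.8),(327.9,271.7))):
    print(nm,tri(a,b))
```

```text
grey (array([ 0.59680995, -0.14703421,  0.07382573]), [0.2, 0.2])
terra (array([ 0.55717711, -0.0133946 ,  0.0805264 ]), [0.6, 0.6])
white (array([0.56125381, 0.16254899, 0.07449197]), [0.3, 0.3])
```

Run:
```python
from h import *
t=cv2.imread("pics/top0.png")[:,:,::-1]; s=cv2.imread("pics/side0.png")[:,:,::-1]
print("handle top z.178", onz("top",(186.6,276.6),.178), onz("side",(369.0,333.0),.178))
print(tri((186.6,276.6),(369.0,333.0)))
# collar outer ellipse from gray-blue mask, hull fit
for n,im,(a,b,c,d) in(("top",t,(170,240,230,300)),("side",s,(345,330,390,380))):
    h=cv2.cvtColor(np.ascontiguousarray(im[b:d,a:c]),cv2.COLOR_RGB2HSV); m=cv2.inRange(h,np.array((95,25,90)),np.array((125,140,255)))
    k=cv2.findContours(m,cv2.RETR_EXTERNAL,cv2.CHAIN_APPROX_NONE)[0]; k=max(k,key=cv2.contourArea); k=cv2.convexHull(k)
    e=cv2.fitEllipse(k); ctr=(e[0][0]+a,e[0][1]+b); print(n,"collar",ctr,e[1],onz(n,ctr,.098),onz(n,ctr,.094))
# sign base disc
h=cv2.cvtColor(np.ascontiguousarray(t[245:295,430:475]),cv2.COLOR_RGB2HSV); m=cv2.inRange(h,np.array((95,20,30)),np.array((130,120,95)))
k=max(cv2.findContours(m,cv2.RETR_EXTERNAL,cv2.CHAIN_APPROX_NONE)[0],key=cv2.contourArea); e=cv2.fitEllipse(cv2.convexHull(k)); c=(e[0][0]+430,e[0][1]+245)
print("base",c,e[1],onz("top",c,.01)); 
b=(425+453/10,240+325/10); print("boss z.155",onz("top",b,.155),onz("side",(375+236/8,100+122/8),.155))
# plate top edge ends z .147
P=[onz("top",(425+x/10-.05,240+y/10),.147) for x,y in((218,287),(665,352))]
print("plate ends",P,np.linalg.norm(P[0]-P[1]),(P[0]+P[1])/2,np.degrees(np.arctan2(*(P[0]-P[1])[[1,0]])))
# rest top: arms at z .09; corners in crop scale 6
Q=[onz("top",(170+x/6,200+y/6),.09) for x,y in((52,355),(107,540),(155,557),(213,305),(275,490))]
for q in Q: print("rest",q.round(4))
for n,im in(("white",cv2.inRange(cv2.cvtColor(t,cv2.COLOR_RGB2HSV),np.array((15,0,170)),np.array((60,60,255)))),
 ("terra",cv2.inRange(cv2.cvtColor(t,cv2.COLOR_RGB2HSV),np.array((5,190,120)),np.array((14,255,255)))),
 ("grey",cv2.inRange(cv2.cvtColor(t,cv2.COLOR_RGB2HSV),np.array((0,0,20)),np.array((180,70,75))))):
    mm=np.zeros_like(im); mm[195:262,235:410]=im[195:262,235:410]
    k=max(cv2.findContours(mm,cv2.RETR_EXTERNAL,cv2.CHAIN_APPROX_NONE)[0],key=cv2.contourArea); k=cv2.convexHull(k)
    p=cv2.approxPolyDP(k,5,True)[:,0]; print(n,cv2.contourArea(k),p.tolist(),cv2.minAreaRect(k))
```

```text
handle top z.178 [0.45410372 0.33012108 0.178     ] [0.45349021 0.33285606 0.178     ]
(array([0.45367723, 0.33112942, 0.17472751]), [0.1, 0.1])
top collar (196.40470695495605, 274.05215072631836) (17.822790145874023, 19.104984283447266) [0.45344871 0.32989929 0.098     ] [0.45310566 0.33105888 0.094     ]
side collar (365.24167823791504, 353.9782199859619) (23.759601593017578, 27.657503128051758) [0.45483072 0.32972367 0.098     ] [0.45490494 0.32782785 0.094     ]
base (451.69058990478516, 268.1950855255127) (30.413982391357422, 31.741588592529297) [ 0.46674491 -0.35372851  0.01      ]
boss z.155 [ 0.46657869 -0.35516652  0.155     ] [ 0.46620309 -0.34840462  0.155     ]
plate ends [array([ 0.47481131, -0.30054623,  0.147     ]), array([ 0.45974949, -0.40933272,  0.147     ])] 0.10982421088663406 [ 0.4672804  -0.35493948  0.147     ] 82.11733991276405
rest [0.4909 0.3797 0.09  ]
rest [0.4116 0.3534 0.09  ]
rest [0.4045 0.3324 0.09  ]
rest [0.513  0.3101 0.09  ]
rest [0.4335 0.2811 0.09  ]
white 934.0 [[279, 220], [278, 249], [247, 250], [249, 221]] ((262.5, 235.0), (30.0, 33.0), 90.0)
terra 1039.5 [[315, 221], [346, 225], [343, 255], [311, 251]] ((329.01483154296875, 238.3514862060547), (33.532752990722656, 31.94069480895996), 5.710593223571777)
grey 947.0 [[392, 208], [398, 235], [366, 238], [362, 210]] ((379.8934631347656, 222.827880859375), (28.971437454223633, 34.94679641723633), 84.80557250976562)
```

```bash
cat >> h.py <<'E'
from scipy.spatial.transform import Rotation as Ro
def Rq(q): return Ro.from_quat([q[1],q[2],q[3],q[0]])
def Rpose(phi,a):  # tool azimuth phi deg, forward tilt a deg; x_t forward
    p,a=np.radians(phi),np.radians(a); r=np.array([np.cos(p),np.sin(p),0]); u=np.array([0,0,1.])
    z=np.sin(a)*r-np.cos(a)*u; x=np.cos(a)*r+np.sin(a)*u
    return Ro.from_matrix(np.array([x,np.cross(z,x),z]).T)
def delta(pos,R,base=None):
    s=manip.state(); p0,R0=(s['tool_pos'],Rq(s['tool_rot'])) if base is None else base
    return np.r_[R0.inv().apply(np.asarray(pos)-p0),(R0.inv()*R).as_rotvec()].round(4)
E
python3 - <<'E'
from h import *
t=cv2.imread("pics/top0.png")[:,:,::-1].astype(float)
# far edge (z~.05) & near lower edge of each stand; row edges per column, subpixel
def edge(c0,c1,r0,r1,ch,sl):
    pts=[]
    for c in range(c0,c1):
        o=int(round(sl*(c-(c0+c1)/2)))
        g=np.abs(np.diff(t[r0+o:r1+o,c,ch])); g[g<g.max()*.3]=0
        pts.append((c,r0+o+.5+(g*np.arange(len(g))).sum()/g.sum()))
    p=np.array(pts); v=cv2.fitLine(p.astype(np.float32),cv2.DIST_HUBER,0,.01,.01).ravel(); 
    return v
def yaw(v,z):
    a=onz("top",v[2:]-10*v[:2],z);b=onz("top",v[2:]+10*v[:2],z); d=a-b; d*=np.sign(d[1]); return np.degrees(np.arctan2(-d[0],d[1]))
for n,c0,c1,far,near,sl in(("white",252,276,(217,225),(245,253),-.03),("terra",319,342,(219,227),(249,257),.12),("grey",366,390,(205,213),(232,240),-.08)):
    for ch in(0,2):
        print(n,ch,[round(yaw(edge(c0,c1,*e,ch,sl),z),2) for e,z in((far,.05),(near,.1))])
R=Rpose(36,35); g=np.array([.4537,.330,.138]); z=R.as_matrix()[:,2]
pre=g+.011*z-.10*z
print("pre",pre,delta(pre,R)); print("via only rot",delta(manip.state()['tool_pos'],R))
E
```

```text
white 0 [np.float64(1.41), np.float64(2.86)]
white 2 [np.float64(2.19), np.float64(4.35)]
terra 0 [np.float64(-6.98), np.float64(-3.71)]
terra 2 [np.float64(-6.08), np.float64(-5.78)]
grey 0 [np.float64(5.66), np.float64(8.31)]
grey 2 [np.float64(5.49), np.float64(6.03)]
pre [0.41240106 0.29999456 0.21090453] [-0.2627 -0.1873  0.0276 -0.643   0.3646  2.0349]
via only rot [ 0.      0.      0.     -0.643   0.3646  2.0349]
```

step_arm(deltas=[[-0.15,-0.1,-0.03,-0.321,0.182,1.017,-1],[-0.15,-0.1,-0.03,-0.321,0.182,1.017,-1],[-0.15,-0.1,-0.03,-0.321,0.182,1.017,-1],[-0.15,-0.1,-0.03,-0.321,0.182,1.017,-1],[-0.15,-0.1,-0.03,-0.321,0.182,1.017,-1],[-0.15,-0.1,-0.03,-0.321,0.182,1.017,-1],[-0.15,-0.1,-0.03,-0.321,0.182,1.017,-1],[-0.2627,-0.1873,0.0276,-0.643,0.3646,2.0349,-1],[-0.2627,-0.1873,0.0276,-0.643,0.3646,2.0349,-1],[-0.2627,-0.1873,0.0276,-0.643,0.3646,2.0349,-1],[-0.2627,-0.1873,0.0276,-0.643,0.3646,2.0349,-1],[-0.2627,-0.1873,0.0276,-0.643,0.3646,2.0349,-1],[-0.2627,-0.1873,0.0276,-0.643,0.3646,2.0349,-1],[-0.2627,-0.1873,0.0276,-0.643,0.3646,2.0349,-1],[-0.2627,-0.1873,0.0276,-0.643,0.3646,2.0349,-1],[-0.2627,-0.1873,0.0276,-0.643,0.3646,2.0349,-1],[-0.2627,-0.1873,0.0276,-0.643,0.3646,2.0349,-1]])

```text
time: 1.8
tool_pos: [0.4124, 0.3005, 0.2114]
tool_rot: [-0.093, 0.907, 0.295, 0.286]
contact_force: [-0.3, 0.2, -0.1]
gripper_width: 1.005
```

Run:
```python
from h import *
R=Rpose(36,35); g=np.array([.4537,.330,.138]); z=R.as_matrix()[:,2]
s=manip.state(); print(s['time'],s['joint_pos'].round(3),s['contact_force'])
print("pre",delta(g-.089*z,R),"grasp",delta(g+.011*z,R))
for n in("side","top"): cv2.imwrite(f"pics/{n}1.png",manip.grab_frame(n)[:,:,::-1])
```

```text
1.8 [ 0.418 -0.635  2.292  0.156  0.89   1.298] [-0.294025    0.23229458 -0.14417942]
pre [-0.0006  0.0004  0.0002 -0.0012 -0.0011  0.001 ] grasp [-0.0007  0.0005  0.1002 -0.0012 -0.0011  0.001 ]
```

Run:
```python
import cv2,numpy as np
a=cv2.imread("pics/side1.png")[230:400,290:470];b=cv2.imread("pics/top1.png")[200:370,130:310]
cv2.imwrite("pics/c1.png",cv2.resize(np.hstack([a,b]),None,fx=2.2,fy=2.2,interpolation=cv2.INTER_CUBIC))
```

```text
(no output)
```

View pics/c1.png

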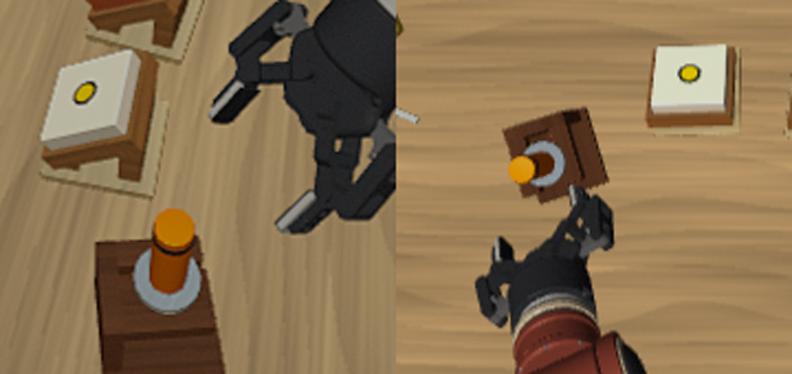

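step_arm(deltas=[[0,0,0.03,0,0,0,-1],[0,0,0.06,0,0,0,-1],[0,0,0.085,0,0,0,-1],[0,0,0.1,0,0,0,-1],[0,0,0.1,0,0,0,-1],[0,0,0.1,0,0,0,-1],[0,0,0.1,0,0,0,1],[0,0,0.1,0,0,0,1],[0,0,0.1,0,0,0,1],[0,0,0.1,0,0,0,1],[0,0,0.1,0,0,0,1],[0,0,0.1,0,0,0,1],[0,0,0.1,0,0,0,1],[0,0,0.1,0,0,0,1],[0,0,0.1,0,0,0,1]])

```text
time: 3.4
tool_pos: [0.4595, 0.3346, 0.1308]
tool_rot: [-0.094, 0.907, 0.295, 0.287]
contact_force: [-3.8, -1.8, 4.7]
gripper_width: 0.333
```

Run:
```python
from h import *
R=Rpose(36,35); g=np.array([.4537,.330,.138]); z=R.as_matrix()[:,2]
s=manip.state(); print(s['time'],s['joint_pos'].round(3),s['contact_force'],s['ft_torque'],delta(g+.011*z,R))
for n in("side","top"): cv2.imwrite(f"pics/{n}2.png",manip.grab_frame(n)[:,:,::-1])
a=cv2.imread("pics/side2.png")[230:400,290:470];b=cv2.imread("pics/top2.png")[200:370,130:310]
cv2.imwrite("pics/c2.png",cv2.resize(np.hstack([a,b]),None,fx=2.2,fy=2.2,interpolation=cv2.INTER_CUBIC))
```

```text
3.4 [ 0.448 -0.337  2.237  0.174  0.643  1.284] [-3.76296741 -1.75820521  4.69383014] [-0.18356462  0.2973348   0.02879041] [-0.0019  0.0003  0.0008 -0.0006 -0.0029 -0.0003]
```

View pics/c2.png

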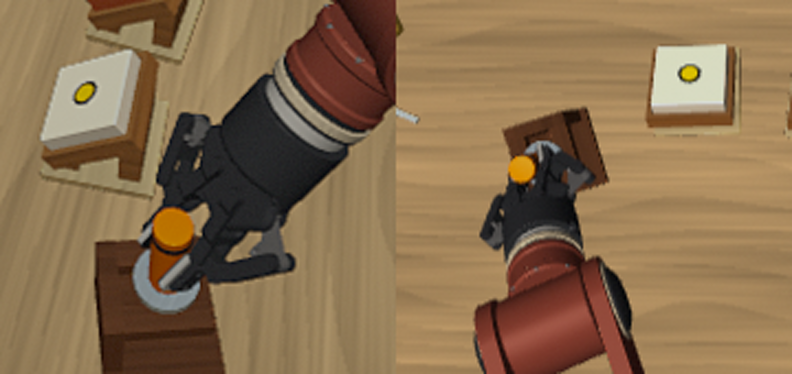

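step_arm(deltas=[[0.006,0,-0.008,0,0,0,1],[0.016,0,-0.023,0,0,0,1],[0.029,0,-0.041,0,0,0,1],[0.041,0,-0.059,0,0,0,1],[0.052,0,-0.074,0,0,0,1],[0.057,0,-0.082,0,0,0,1],[0.057,0,-0.082,0,0,0,1],[0.057,0,-0.082,0,0,0,1]])

```text
time: 4.3
tool_pos: [0.4581, 0.3337, 0.2283]
tool_rot: [-0.093, 0.907, 0.295, 0.286]
contact_force: [-0.4, 0.2, -2.2]
gripper_width: 0.334
```

Run:
```python
from h import *
s=manip.state(); print(s['time'],s['contact_force'],s['ft_torque'])
for n in("side","top"): cv2.imwrite(f"pics/{n}3.png",manip.grab_frame(n)[:,:,::-1])
a=cv2.imread("pics/side3.png")[200:400,290:480];b=cv2.imread("pics/top3.png")[190:390,130:320]
cv2.imwrite("pics/c3.png",cv2.resize(np.hstack([a,b]),None,fx=2.1,fy=2.1,interpolation=cv2.INTER_CUBIC))
R=Rq(s['tool_rot']).as_matrix(); g=s['tool_pos']-.011*R[:,2]; print("g",g)
for n in("side","top"): print(n,"pred top",proj(n,g+[0,0,.04]),"collar top",proj(n,g-[0,0,.04]),"tip",proj(n,g-[0,0,.115]))
im=cv2.imread("pics/top3.png")[:,:,::-1]; print(blobs(im,(8,200,150),(21,255,255))[0])
im=cv2.imread("pics/side3.png")[:,:,::-1]; print(blobs(im,(8,200,150),(21,255,255))[0])
```

```text
4.3 [-0.39565723  0.2206451  -2.15287908] [-0.18065569  0.38094812  0.01051292]
g [0.45304917 0.3299474  0.23731401]
side pred top [374.66054435 296.4720983 ] collar top [370.48407277 325.21342669] tip [367.20531842 347.77691207]
top pred top [172.26604705 281.24440031] collar top [184.08143657 277.79706774] tip [193.5783166  275.02619813]
[([329.2, 236.3], [312, 221, 35, 31, 793]), ([173.1, 281.0], [167, 275, 13, 13, 136])]
[([348.3, 212.7], [329, 198, 39, 30, 489]), ([374.0, 298.5], [364, 290, 21, 18, 295])]
```

View pics/c3.png

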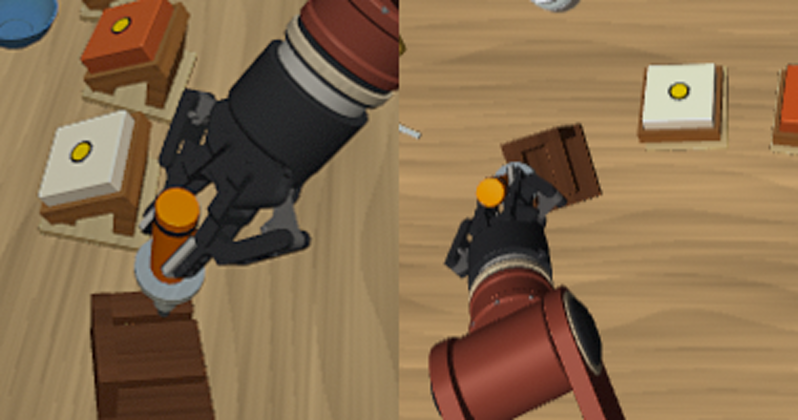

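```bash
cat >> h.py <<'E'
MK={'grey':((.5968,-.1470,.0738),5.5),'terra':((.5572,-.0134,.0805),-6),'white':((.5613,.1625,.0745),2)}
def press(nm,d):
    m,psi=MK[nm]; p,a=np.radians(psi),np.radians(35); n=np.array([np.sin(a)*np.cos(p),np.sin(a)*np.sin(p),np.cos(a)])
    return np.array(m)+(.115+d)*n-np.array([0,0,.011]), Rpose(psi,0)
E
python3 - <<'E'
from h import *
s=manip.state(); P,R=press('grey',.03); print(P)
print("W0",delta(s['tool_pos']+[0,-.05,.07],Rq(s['tool_rot'])))
print("W1",delta((.60,.08,.29),Rpose(5.5,0)));print("W2",delta(P+[0,0,.06],R));print("H",delta(P,R))
E
```

```text
[ 0.67958569 -0.13902864  0.18157705]
W0 [ 0.016   0.0404 -0.0743  0.      0.      0.    ]
W1 [ 0.008   0.2886 -0.0711 -0.1634 -0.5942  0.5152]
W2 [-0.0723  0.5126 -0.0685 -0.1634 -0.5942  0.5152]
H [-0.1066  0.5127 -0.0193 -0.1634 -0.5942  0.5152]
```

step_arm(deltas=[[0.016,0.0404,-0.0743,0,0,0,1],[0.016,0.0404,-0.0743,0,0,0,1],[0.008,0.2886,-0.0711,-0.1634,-0.5942,0.5152,1],[0.008,0.2886,-0.0711,-0.1634,-0.5942,0.5152,1],[0.008,0.2886,-0.0711,-0.1634,-0.5942,0.5152,1],[0.008,0.2886,-0.0711,-0.1634,-0.5942,0.5152,1],[0.008,0.2886,-0.0711,-0.1634,-0.5942,0.5152,1],[0.008,0.2886,-0.0711,-0.1634,-0.5942,0.5152,1],[-0.0723,0.5126,-0.0685,-0.1634,-0.5942,0.5152,1],[-0.0723,0.5126,-0.0685,-0.1634,-0.5942,0.5152,1],[-0.0723,0.5126,-0.0685,-0.1634,-0.5942,0.5152,1],[-0.0723,0.5126,-0.0685,-0.1634,-0.5942,0.5152,1],[-0.0723,0.5126,-0.0685,-0.1634,-0.5942,0.5152,1],[-0.0895,0.5127,-0.044,-0.1634,-0.5942,0.5152,1],[-0.1066,0.5127,-0.0193,-0.1634,-0.5942,0.5152,1],[-0.1066,0.5127,-0.0193,-0.1634,-0.5942,0.5152,1],[-0.1066,0.5127,-0.0193,-0.1634,-0.5942,0.5152,1],[-0.1066,0.5127,-0.0193,-0.1634,-0.5942,0.5152,1],[-0.1066,0.5127,-0.0193,-0.1634,-0.5942,0.5152,1]])

```text
time: 6.3
tool_pos: [0.6818, -0.1386, 0.1866]
tool_rot: [0.0, 0.999, 0.048, 0.004]
contact_force: [0.1, -0.4, -1.0]
gripper_width: 0.337
```

```bash
cat > look.py <<'E'
import sys
from h import *
tag,nm=sys.argv[1:3]; sx,sy,tx,ty=map(int,sys.argv[3:7])
s=manip.state(); print(s['time'],s['joint_pos'].round(2),s['contact_force'].round(2),s['ft_torque'].round(2))
P,R=press(nm,0); n=R.as_matrix()@[.5736,0,.8192]; print("tip d above mark, dx,dy:",(R.inv().apply(s['tool_pos']-P)).round(4), "d=",round(float((s['tool_pos']-P)@n),4)); print("to contact",delta(P,R))
F=s['contact_force']; print("F.n",round(float(F@n),2))
ims=[]
for k,(x,y) in(("side",(sx,sy)),("top",(tx,ty))):
    im=manip.grab_frame(k); cv2.imwrite(f"pics/{k}{tag}.png",im[:,:,::-1]); ims.append(im[y:y+130,x:x+130])
    g=s['tool_pos']-.011*R.as_matrix()[:,2]; print(k,"pred tip",proj(k,g-.115*n),"collar",proj(k,g-.048*n),"top",proj(k,g+.04*n),"mark",proj(k,MK[nm][0]))
cv2.imwrite(f"pics/c{tag}.png",cv2.resize(np.hstack(ims),None,fx=3,fy=3,interpolation=cv2.INTER_CUBIC)[:,:,::-1])
E
python3 look.py 4 grey 290 100 310 150
```

```text
6.3 [-0.31  0.25  1.49  0.    1.4   1.17] [ 0.09 -0.39 -1.04] [ 0.04 -0.03 -0.06]
tip d above mark, dx,dy: [ 0.0194 -0.0002 -0.0296] d= -0.0131
to contact [-0.0196  0.0002  0.0294  0.0004 -0.007   0.0004]
F.n 0.88
side pred tip [336.63372135 102.00100912] collar [320.2979994  121.44028519] top [300.96014623 144.4520546 ] mark [342.79210777 175.82080258]
top pred tip [392.44613775 206.7448699 ] collar [386.7367988  191.75304355] top [380.18802078 174.55698218] mark [379.76924153 219.91411061]
```

View pics/c4.png

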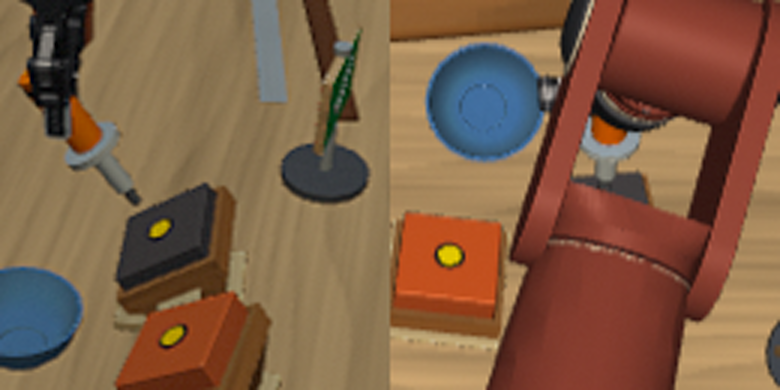

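```bash
sed -i 's/\[.5736,0,.8192\]/[.5736,0,-.8192]/; s/"to contact"/"to d0"/' look.py
python3 - <<'E'
from h import *
s=manip.state(); print(s['time'],s['joint_vel'].round(3),s['tool_pos'])
R=Rq(s['tool_rot']);n=R.apply([.5736,0,-.8192]);g=s['tool_pos']-.011*R.as_matrix()[:,2]
for k in("side","top"): print(k,"pred tip",proj(k,g-.115*n),"collar",proj(k,g-.048*n),"top",proj(k,g+.04*n))
E
```

```text
6.4 [-0.003  0.005  0.009  0.001 -0.002 -0.   ] [ 0.68142502 -0.13853792  0.18599032]
side pred tip [335.56446157 166.83903099] collar [320.82141818 148.48127319] top [299.87995974 122.40536663]
top pred tip [380.3793261  211.93113763] collar [381.8474152  195.24924537] top [384.00962826 170.6800245 ]
```

step_arm(deltas=[[-0.003,0,0.004,0,0,0,1],[-0.006,0,0.008,0,0,0,1],[-0.0086,0,0.0123,0,0,0,1],[-0.0086,0,0.0123,0,0,0,1],[-0.0086,0,0.0123,0,0,0,1],[-0.0086,0,0.0123,0,0,0,1]])

```text
time: 7.0
tool_pos: [0.6721, -0.1394, 0.1716]
tool_rot: [-0.001, 0.999, 0.048, 0.002]
contact_force: [-0.4, 0.4, -1.9]
gripper_width: 0.336
```

```bash
python3 look.py 5 grey 290 100 310 150
```

```text
7.0 [-0.31  0.24  1.52  0.    1.38  1.16] [-0.39  0.39 -1.94] [-0.02 -0.04 -0.01]
tip d above mark, dx,dy: [ 0.0097 -0.0003 -0.0146] d= 0.0175
to d0 [-0.0098  0.0003  0.0146 -0.0011 -0.0034 -0.0001]
F.n -1.79
side pred tip [339.23429366 171.32404633] collar [324.60691628 153.32965363] top [303.85427646 127.80004977] mark [342.79210777 175.82080258]
top pred tip [380.01913884 216.00303907] collar [381.4311273  199.59604334] top [383.50650876 175.48056683] mark [379.76924153 219.91411061]
```

View pics/c5.png

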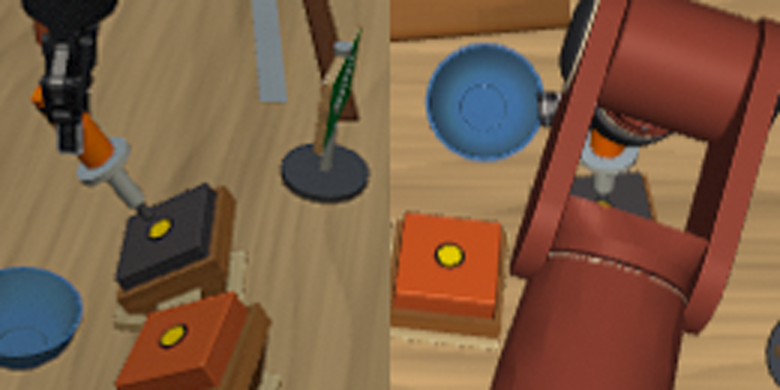

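step_arm(deltas=[[-0.0015,0,0.002,0,0,0,1],[-0.003,0,0.004,0,0,0,1],[-0.004,0,0.0058,0,0,0,1],[-0.0052,0,0.0074,0,0,0,1],[-0.0052,0,0.0074,0,0,0,1],[-0.0052,0,0.0074,0,0,0,1],[-0.0052,0,0.0074,0,0,0,1]])

```text
time: 7.8
tool_pos: [0.6669, -0.1399, 0.1642]
tool_rot: [-0.001, 0.999, 0.048, 0.002]
contact_force: [0.2, -0.1, -1.1]
gripper_width: 0.338
```

```bash
cat > st.py <<'E'
import sys
from h import *
nm=sys.argv[1]; s=manip.state(); R=Rq(s['tool_rot']); n=R.apply([.5736,0,-.8192]); P,Rp=press(nm,0)
print(s['time'],"F",s['contact_force'].round(2),"F.n",round(float(s['contact_force']@n),2),"T",s['ft_torque'].round(2),"d",round(float((s['tool_pos']-P)@n),4),"to d0",delta(P,Rp),"v",np.abs(s['joint_vel']).max().round(3))
E
python3 st.py grey
```

```text
7.8 F [ 0.23 -0.11 -1.09] F.n -0.77 T [ 0.   -0.04 -0.01] d 0.0085 to d0 [-0.0046  0.0004  0.0072 -0.0011 -0.0034 -0.0001] v 0.002
```

step_arm(deltas=[[-0.0006,0,0.0008,0,0,0,1],[-0.0011,0,0.0016,0,0,0,1],[-0.0017,0,0.0025,0,0,0,1],[-0.0023,0,0.0033,0,0,0,1],[-0.0029,0,0.0041,0,0,0,1],[-0.0029,0,0.0041,0,0,0,1],[-0.0029,0,0.0041,0,0,0,1]])

```text
time: 8.5
tool_pos: [0.6641, -0.1401, 0.1602]
tool_rot: [-0.001, 0.999, 0.048, 0.002]
contact_force: [-0.1, 0.5, -0.8]
gripper_width: 0.34
```

```bash
python3 st.py grey
```

```text
8.5 F [-0.09  0.55 -0.79] F.n -0.67 T [ 0.07 -0.11  0.01] d 0.0036 to d0 [-0.0017  0.0004  0.0032 -0.0012 -0.0036 -0.0001] v 0.002
```

step_arm(deltas=[[-0.0006,0,0.0008,0,0,0,1],[-0.0011,0,0.0016,0,0,0,1],[-0.0017,0,0.0025,0,0,0,1],[-0.0017,0,0.0025,0,0,0,1],[-0.0017,0,0.0025,0,0,0,1]])

```text
time: 9.0
tool_pos: [0.6626, -0.1403, 0.1579]
tool_rot: [-0.001, 0.999, 0.048, 0.002]
contact_force: [1.7, 0.4, 0.9]
gripper_width: 0.337
```

```bash
python3 st.py grey
```

```text
9.0 F [1.66 0.38 0.91] F.n 1.71 T [ 0.18 -0.17  0.  ] d 0.0009 to d0 [-0.0002  0.0004  0.0009 -0.001  -0.0041 -0.    ] v 0.002
```

step_arm(deltas=[[-0.0006,0,0.0008,0,0,0,1],[-0.0011,0,0.0016,0,0,0,1],[-0.0017,0,0.0025,0,0,0,1],[-0.0023,0,0.0033,0,0,0,1],[-0.0023,0,0.0033,0,0,0,1],[-0.0023,0,0.0033,0,0,0,1]])

```text
time: 9.6
tool_pos: [0.6603, -0.1405, 0.1546]
tool_rot: [-0.001, 0.999, 0.048, 0.002]
contact_force: [3.2, 1.2, 3.6]
gripper_width: 0.332
```

```bash
python3 st.py grey; python3 look.py 6 grey 290 100 310 150
```

```text
9.6 F [3.21 1.24 3.59] F.n 4.84 T [ 0.19 -0.42 -0.08] d -0.0032 to d0 [ 0.0021  0.0003 -0.0024 -0.001  -0.0042 -0.0001] v 0.003
9.6 [-0.32  0.23  1.57  0.    1.35  1.15] [3.21 1.24 3.59] [ 0.19 -0.42 -0.08]
tip d above mark, dx,dy: [-0.0021 -0.0003  0.0024] d= -0.0032
to d0 [ 0.0021  0.0003 -0.0024 -0.001  -0.0042 -0.0001]
F.n 4.84
side pred tip [343.54103185 176.67318482] collar [329.20383701 159.03744579] top [308.87895349 134.0364365 ] mark [342.79210777 175.82080258]
top pred tip [379.59619711 220.74969327] collar [380.96728369 204.809996  ] top [382.97917549 181.42055695] mark [379.76924153 219.91411061]
```

View pics/c6.png

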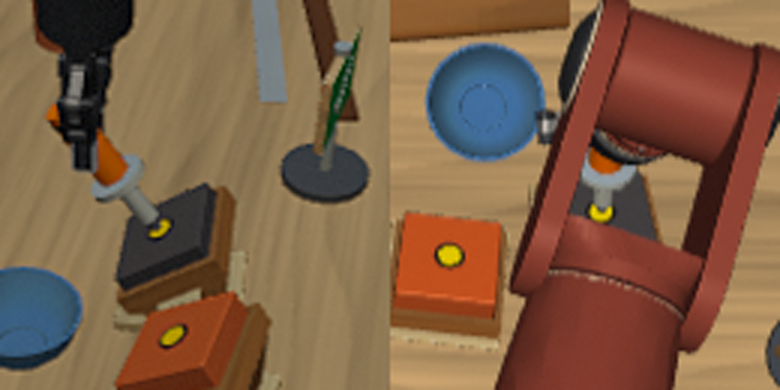

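step_arm(deltas=[[0,0,0,0,0,0,1],[0,0,0,0,0,0,1],[0,0,0,0,0,0,1],[0,0,0,0,0,0,1],[0,0,0,0,0,0,1]])

```text
time: 10.2
tool_pos: [0.6601, -0.1405, 0.1542]
tool_rot: [-0.001, 0.999, 0.048, 0.002]
contact_force: [3.1, 1.1, 2.7]
gripper_width: 0.335
```

step_arm(deltas=[[0,0,0,0,0,0,1],[0,0,0,0,0,0,1],[0,0,0,0,0,0,1]])

```text
time: 10.5
tool_pos: [0.66, -0.1406, 0.1542]
tool_rot: [-0.001, 0.999, 0.048, 0.002]
contact_force: [4.3, 0.4, 3.5]
gripper_width: 0.339
```

```bash
python3 st.py grey
```

```text
10.5 F [4.34 0.41 3.54] F.n 5.4 T [ 0.17 -0.5  -0.  ] d -0.0037 to d0 [ 0.0024  0.0003 -0.0028 -0.0011 -0.0032 -0.0001] v 0.001
```

Run:
```python
from h import *
P,R=press('terra',.045); print(delta(P,R)); P,R=press('terra',.015); print(delta(P,R))
```

```text
[-1.000e-04 -1.182e-01 -4.630e-02 -1.400e-03 -3.100e-03  2.006e-01]
[-0.0171 -0.1216 -0.0217 -0.0014 -0.0031  0.2006]
```

step_arm(deltas=[[0.006,0,-0.008,0,0,0,1],[0.016,0,-0.022,0,0,0,1],[0.026,0,-0.04,0,0,0,1],[0,-0.1182,-0.0463,-0.0014,-0.0031,0.2006,1],[0,-0.1182,-0.0463,-0.0014,-0.0031,0.2006,1],[0,-0.1182,-0.0463,-0.0014,-0.0031,0.2006,1],[0,-0.1182,-0.0463,-0.0014,-0.0031,0.2006,1],[-0.009,-0.12,-0.034,-0.0014,-0.0031,0.2006,1],[-0.0171,-0.1216,-0.0217,-0.0014,-0.0031,0.2006,1],[-0.0171,-0.1216,-0.0217,-0.0014,-0.0031,0.2006,1],[-0.0171,-0.1216,-0.0217,-0.0014,-0.0031,0.2006,1],[-0.0171,-0.1216,-0.0217,-0.0014,-0.0031,0.2006,1],[-0.0171,-0.1216,-0.0217,-0.0014,-0.0031,0.2006,1]])

```text
time: 11.8
tool_pos: [0.6321, -0.0216, 0.1768]
tool_rot: [0.0, 0.999, -0.052, 0.001]
contact_force: [0.3, 1.0, -2.0]
gripper_width: 0.338
```

```bash
python3 st.py terra; python3 look.py 7 terra 290 130 280 160
```

```text
11.8 F [ 0.31  1.   -2.02] F.n -1.54 T [-0.04 -0.03  0.02] d 0.0161 to d0 [-0.0094 -0.0004  0.0131  0.0001 -0.0012 -0.0003] v 0.002
11.8 [-0.15  0.11  1.65 -0.    1.37  1.52] [ 0.31  1.   -2.02] [-0.04 -0.03  0.02]
tip d above mark, dx,dy: [ 0.0093  0.0004 -0.0131] d= 0.0161
to d0 [-0.0094 -0.0004  0.0131  0.0001 -0.0012 -0.0003]
F.n -1.53
side pred tip [343.6914084  206.67944349] collar [328.40343415 185.78644407] top [306.83114863 156.30511833] mark [347.22366792 211.61667505]
top pred tip [329.98811258 230.98891734] collar [332.08368226 215.23447612] top [335.16672898 192.05620681] mark [329.36693691 234.58272873]
```

View pics/c7.png

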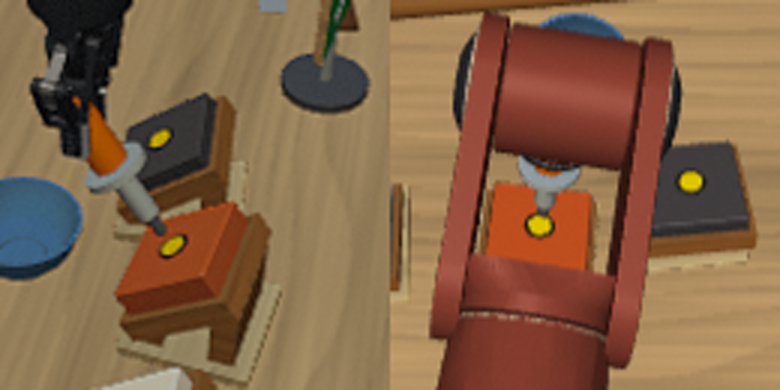

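step_arm(deltas=[[-0.0012,0,0.0016,0,0,0,1],[-0.0023,0,0.0033,0,0,0,1],[-0.0034,0,0.0049,0,0,0,1],[-0.0046,0,0.0066,0,0,0,1],[-0.0057,0,0.0082,0,0,0,1],[-0.0063,0,0.009,0,0,0,1],[-0.0063,0,0.009,0,0,0,1],[-0.0063,0,0.009,0,0,0,1]])

```text
time: 12.7
tool_pos: [0.625, -0.0205, 0.167]
tool_rot: [-0.0, 0.999, -0.052, 0.0]
contact_force: [0.6, -0.1, -1.7]
gripper_width: 0.33
```

```bash
python3 st.py terra
```

```text
12.7 F [ 0.59 -0.06 -1.74] F.n -1.09 T [0.01 0.   0.03] d 0.004 to d0 [-0.0023  0.0001  0.0033 -0.0001 -0.0001  0.    ] v 0.004
```

Now 3 mm.

step_arm(deltas=[[-0.0006,0,0.0008,0,0,0,1],[-0.0011,0,0.0016,0,0,0,1],[-0.0017,0,0.0025,0,0,0,1],[-0.0017,0,0.0025,0,0,0,1],[-0.0017,0,0.0025,0,0,0,1]])

```text
time: 13.2
tool_pos: [0.6237, -0.0204, 0.165]
tool_rot: [-0.0, 0.999, -0.052, 0.001]
contact_force: [0.5, -0.6, 1.0]
gripper_width: 0.337
```

```bash
python3 st.py terra
```

```text
13.2 F [ 0.54 -0.64  0.98] F.n 1.15 T [ 0.04 -0.18  0.03] d 0.0016 to d0 [-0.001   0.      0.0013 -0.0001 -0.0012  0.0001] v 0.001
```

step_arm(deltas=[[-0.0006,0,0.0008,0,0,0,1],[-0.0011,0,0.0016,0,0,0,1],[-0.0017,0,0.0025,0,0,0,1],[-0.0025,0,0.0036,0,0,0,1],[-0.0025,0,0.0036,0,0,0,1],[-0.0025,0,0.0036,0,0,0,1]])

```text
time: 13.8
tool_pos: [0.6212, -0.0201, 0.1614]
tool_rot: [-0.0, 0.999, -0.052, 0.001]
contact_force: [3.2, 0.1, 2.5]
gripper_width: 0.333
```

```bash
python3 st.py terra; python3 look.py 8 terra 290 130 280 160
```

```text
13.8 F [3.19 0.13 2.52] F.n 3.87 T [-0.05 -0.36 -0.  ] d -0.0028 to d0 [ 0.0016  0.0001 -0.0024 -0.0002 -0.0011  0.    ] v 0.003
13.8 [-0.15  0.1   1.69  0.    1.34  1.52] [3.19 0.13 2.52] [-0.05 -0.36 -0.  ]
tip d above mark, dx,dy: [-0.0016 -0.0001  0.0024] d= -0.0028
to d0 [ 0.0016  0.0001 -0.0024 -0.0002 -0.0011  0.    ]
F.n 3.88
side pred tip [347.81459735 212.48096369] collar [332.77959968 191.93878457] top [311.57697547 162.96983401] mark [347.22366792 211.61667505]
top pred tip [329.26693411 235.18226784] collar [331.29954258 219.84225697] top [334.28532445 197.3086864 ] mark [329.36693691 234.58272873]
```

step_arm(deltas=[[0,0,0,0,0,0,1],[0,0,0,0,0,0,1],[0,0,0,0,0,0,1]])

```text
time: 14.2
tool_pos: [0.621, -0.02, 0.1609]
tool_rot: [-0.0, 0.999, -0.052, 0.0]
contact_force: [3.3, -0.2, 2.5]
gripper_width: 0.336
```

```bash
python3 st.py terra
```

```text
14.2 F [ 3.26 -0.15  2.49] F.n 3.91 T [-0.02 -0.5   0.  ] d -0.0033 to d0 [ 0.0019  0.0001 -0.0028 -0.0001 -0.0003  0.0001] v 0.002
```

View pics/c8.png

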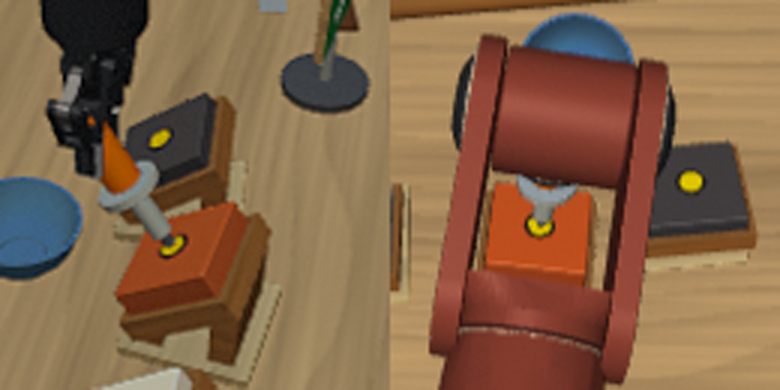

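step_arm(deltas=[[-0.0003,0,0.0004,0,0,0,1],[-0.0003,0,0.0004,0,0,0,1],[-0.0003,0,0.0004,0,0,0,1],[-0.0003,0,0.0004,0,0,0,1],[-0.0003,0,0.0004,0,0,0,1],[-0.0003,0,0.0004,0,0,0,1],[-0.0003,0,0.0004,0,0,0,1],[-0.0003,0,0.0004,0,0,0,1]])

```text
time: 15.0
tool_pos: [0.6206, -0.02, 0.1605]
tool_rot: [-0.0, 0.999, -0.052, 0.0]
contact_force: [3.4, -1.2, 3.6]
gripper_width: 0.335
```

```bash
python3 st.py terra;  python3 - <<'E'
from h import *
P,R=press('white',.05); print(delta(P,R)); P,R=press('white',.015); print(delta(P,R))
E
```

```text
15.0 F [ 3.38 -1.21  3.57] F.n 4.93 T [-0.11 -0.57  0.02] d -0.0039 to d0 [ 0.0022  0.     -0.0032 -0.0001 -0.      0.    ] v 0.002
[ 1.570e-02 -1.885e-01 -3.820e-02 -1.000e-04 -0.000e+00 -1.396e-01]
[-4.200e-03 -1.857e-01 -9.500e-03 -1.000e-04 -0.000e+00 -1.396e-01]
```

step_arm(deltas=[[0.006,0,-0.008,0,0,0,1],[0.016,0,-0.022,0,0,0,1],[0.026,0,-0.04,0,0,0,1],[0.0157,-0.1885,-0.0382,0,0,-0.1396,1],[0.0157,-0.1885,-0.0382,0,0,-0.1396,1],[0.0157,-0.1885,-0.0382,0,0,-0.1396,1],[0.0157,-0.1885,-0.0382,0,0,-0.1396,1],[0.0157,-0.1885,-0.0382,0,0,-0.1396,1],[0.005,-0.187,-0.023,0,0,-0.1396,1],[-0.0042,-0.1857,-0.0095,0,0,-0.1396,1],[-0.0042,-0.1857,-0.0095,0,0,-0.1396,1],[-0.0042,-0.1857,-0.0095,0,0,-0.1396,1],[-0.0042,-0.1857,-0.0095,0,0,-0.1396,1],[-0.0042,-0.1857,-0.0095,0,0,-0.1396,1]])

```text
time: 16.4
tool_pos: [0.6366, 0.1648, 0.1711]
tool_rot: [-0.0, 1.0, 0.017, 0.001]
contact_force: [0.6, 0.5, -2.0]
gripper_width: 0.33
```

```bash
python3 st.py white; python3 look.py 9 white 270 190 210 160
```

```text
16.4 F [ 0.57  0.47 -1.99] F.n -1.29 T [-0.02 -0.02  0.02] d 0.0163 to d0 [-0.0094 -0.0003  0.0134 -0.0002 -0.0013 -0.0005] v 0.003
16.4 [0.14 0.18 1.6  0.   1.37 1.68] [ 0.57  0.47 -1.99] [-0.02 -0.02  0.02]
tip d above mark, dx,dy: [ 0.0094  0.0003 -0.0134] d= 0.0163
to d0 [-0.0094 -0.0003  0.0134 -0.0002 -0.0013 -0.0005]
F.n -1.29
side pred tip [323.62715449 266.97341132] collar [304.53064252 247.12843923] top [276.98667304 218.50492381] mark [328.02363946 271.68348998]
top pred tip [262.34292052 229.0418873 ] collar [259.02295905 213.2297564 ] top [254.14379326 189.9915324 ] mark [262.99843642 232.67409704]
```

View pics/c9.png

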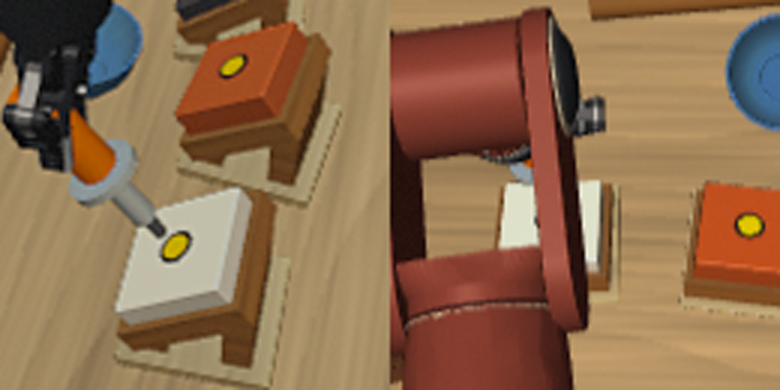

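step_arm(deltas=[[-0.0012,0,0.0016,0,0,0,1],[-0.0023,0,0.0033,0,0,0,1],[-0.0034,0,0.0049,0,0,0,1],[-0.0046,0,0.0066,0,0,0,1],[-0.0057,0,0.0082,0,0,0,1],[-0.0063,0,0.009,0,0,0,1],[-0.0063,0,0.009,0,0,0,1],[-0.0063,0,0.009,0,0,0,1]])

```text
time: 17.3
tool_pos: [0.6295, 0.1649, 0.161]
tool_rot: [-0.0, 1.0, 0.017, 0.0]
contact_force: [-0.3, 0.5, -2.7]
gripper_width: 0.34
```

```bash
python3 st.py white
```

```text
17.3 F [-0.26  0.51 -2.72] F.n -2.37 T [ 0.02 -0.1  -0.01] d 0.004 to d0 [-0.0023  0.      0.0033 -0.0001 -0.0001  0.    ] v 0.002
```

step_arm(deltas=[[-0.0006,0,0.0008,0,0,0,1],[-0.0011,0,0.0016,0,0,0,1],[-0.0017,0,0.0025,0,0,0,1],[-0.0017,0,0.0025,0,0,0,1],[-0.0017,0,0.0025,0,0,0,1]])

```text
time: 17.8
tool_pos: [0.6282, 0.1649, 0.1591]
tool_rot: [-0.0, 1.0, 0.017, 0.001]
contact_force: [1.2, -0.4, 0.5]
gripper_width: 0.333
```

```bash
python3 st.py white
```

```text
17.8 F [ 1.2  -0.37  0.5 ] F.n 1.09 T [-0.03 -0.19 -0.02] d 0.0017 to d0 [-0.001   0.      0.0014 -0.0003 -0.0012 -0.    ] v 0.003
```

Contact, as before; press 4.8 mm more and hold.

step_arm(deltas=[[-0.0006,0,0.0008,0,0,0,1],[-0.0011,0,0.0016,0,0,0,1],[-0.0017,0,0.0025,0,0,0,1],[-0.0028,0,0.004,0,0,0,1],[-0.0028,0,0.004,0,0,0,1],[-0.0028,0,0.004,0,0,0,1]])

```text
time: 18.4
tool_pos: [0.6254, 0.1648, 0.155]
tool_rot: [-0.0, 1.0, 0.017, 0.001]
contact_force: [3.1, 0.3, 2.9]
gripper_width: 0.338
```

```bash
python3 st.py white; python3 look.py 10 white 270 190 210 160
```

```text
18.4 F [3.1  0.31 2.92] F.n 4.18 T [ 0.03 -0.37 -0.02] d -0.0032 to d0 [ 0.0018  0.     -0.0027 -0.0002 -0.0013  0.    ] v 0.002
18.4 [0.14 0.17 1.64 0.   1.34 1.68] [3.1  0.31 2.92] [ 0.03 -0.37 -0.02]
tip d above mark, dx,dy: [-0.0018 -0.      0.0027] d= -0.0032
to d0 [ 0.0018  0.     -0.0027 -0.0002 -0.0013  0.    ]
F.n 4.18
side pred tip [328.86551688 272.60385835] collar [310.19361249 253.20755705] top [283.29086777 225.26109099] mark [328.02363946 271.68348998]
top pred tip [263.13256954 233.36717319] collar [259.89618676 217.97990915] top [255.14733554 195.40166907] mark [262.99843642 232.67409704]
```

View pics/c10.png

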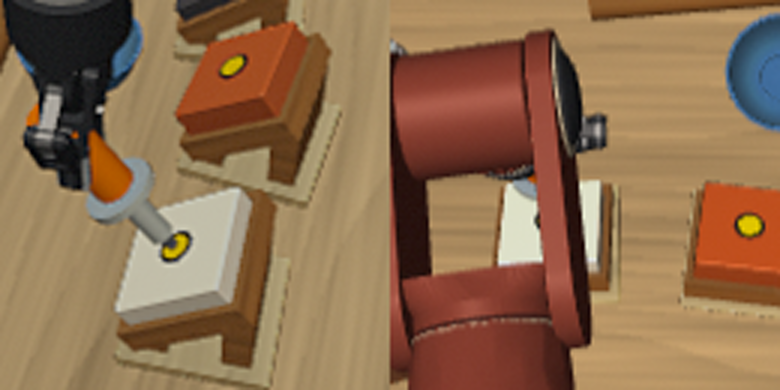

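step_arm(deltas=[[0,0,0,0,0,0,1],[0,0,0,0,0,0,1],[0,0,0,0,0,0,1],[0,0,0,0,0,0,1]])

```text
time: 18.9
tool_pos: [0.6251, 0.1648, 0.1546]
tool_rot: [-0.0, 1.0, 0.017, 0.0]
contact_force: [4.1, 0.3, 2.7]
gripper_width: 0.336
```

```bash
python3 st.py white
```

```text
18.9 F [4.1  0.34 2.74] F.n 4.6 T [ 0.07 -0.47 -0.01] d -0.0038 to d0 [ 0.0021  0.     -0.0031 -0.0002 -0.0003 -0.    ] v 0.002
```

Run:
```python
from h import *
s=manip.state(); R=Rpose(36,35)
print("W0",delta(s['tool_pos']+[.03,0,.12],Rq(s['tool_rot'])))
for P in((.50,.30,.30),(.4581,.3337,.26),(.4581,.3337,.2283)): print(P,delta(P,R))
```

```text
W0 [ 0.03   0.001 -0.12   0.     0.     0.   ]
(0.5, 0.3, 0.3) [-0.1202 -0.1396 -0.1454  0.1811  0.5923 -0.5746]
(0.4581, 0.3337, 0.26) [-0.161  -0.1747 -0.1054  0.1811  0.5923 -0.5746]
(0.4581, 0.3337, 0.2283) [-0.161  -0.1747 -0.0737  0.1811  0.5923 -0.5746]
```

step_arm(deltas=[[0,0,0,0,0,0,1],[0,0,0,0,0,0,1],[0,0,0,0,0,0,1],[0.006,0,-0.008,0,0,0,1],[0.016,0,-0.022,0,0,0,1],[0.028,0,-0.05,0,0,0,1],[0.03,0,-0.1,0,0,0,1],[0.03,0,-0.13,0,0,0,1],[-0.1202,-0.1396,-0.1454,0.1811,0.5923,-0.5746,1],[-0.1202,-0.1396,-0.1454,0.1811,0.5923,-0.5746,1],[-0.1202,-0.1396,-0.1454,0.1811,0.5923,-0.5746,1],[-0.1202,-0.1396,-0.1454,0.1811,0.5923,-0.5746,1],[-0.1202,-0.1396,-0.1454,0.1811,0.5923,-0.5746,1],[-0.1202,-0.1396,-0.1454,0.1811,0.5923,-0.5746,1],[-0.161,-0.1747,-0.1054,0.1811,0.5923,-0.5746,1],[-0.161,-0.1747,-0.1054,0.1811,0.5923,-0.5746,1],[-0.161,-0.1747,-0.0737,0.1811,0.5923,-0.5746,1],[-0.161,-0.1747,-0.0737,0.1811,0.5923,-0.5746,1],[-0.161,-0.1747,-0.0737,0.1811,0.5923,-0.5746,1],[-0.161,-0.1747,-0.0737,0.1811,0.5923,-0.5746,1]])

```text
time: 20.9
tool_pos: [0.4586, 0.3337, 0.2295]
tool_rot: [-0.093, 0.907, 0.294, 0.286]
contact_force: [0.8, -1.2, -1.4]
gripper_width: 0.335
```

Run:
```python
from h import *
s=manip.state(); print(s['time'],s['contact_force'],s['tool_pos'])
print("to lift pose",delta((.4581,.3337,.2283),Rpose(36,35)))
for n in("side","top"): cv2.imwrite(f"pics/{n}11.png",manip.grab_frame(n)[:,:,::-1])
a=cv2.imread("pics/side11.png")[200:400,290:480];b=cv2.imread("pics/top11.png")[190:390,130:320]
cv2.imwrite("pics/c11.png",cv2.resize(np.hstack([a,b]),None,fx=2.1,fy=2.1,interpolation=cv2.INTER_CUBIC))
im=cv2.imread("pics/top11.png")[:,:,::-1]; print(blobs(im,(8,200,150),(21,255,255))[0])
im=cv2.imread("pics/side11.png")[:,:,::-1]; print(blobs(im,(8,200,150),(21,255,255))[0])
```

```text
20.9 [ 0.83398281 -1.18608197 -1.39156355] [0.45857255 0.33369069 0.22952585]
to lift pose [-0.001  -0.0003  0.0008  0.0002 -0.0005 -0.0004]
[([329.2, 236.3], [312, 222, 35, 30, 792]), ([172.6, 280.7], [166, 274, 14, 14, 136])]
[([348.4, 212.8], [329, 198, 39, 30, 487]), ([373.8, 298.1], [364, 289, 21, 19, 295])]
```

View pics/c11.png

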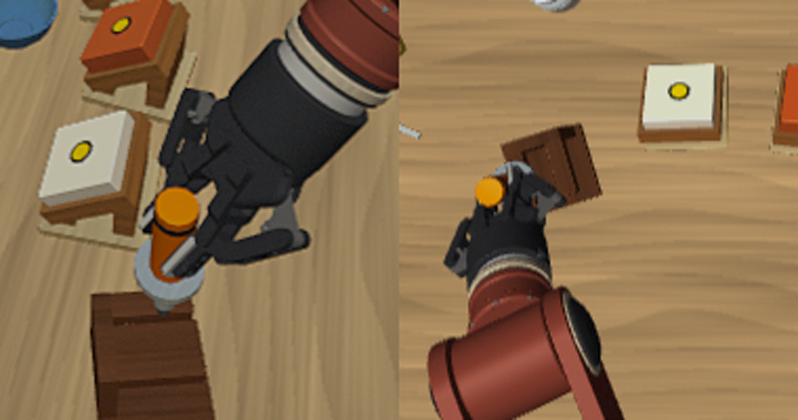

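step_arm(deltas=[[-0.012,0,0.016,0,0,0,1],[-0.029,0,0.041,0,0,0,1],[-0.043,0,0.061,0,0,0,1],[-0.05,0,0.071,0,0,0,1],[-0.053,0,0.075,0,0,0,1],[-0.0537,0,0.0762,0,0,0,1],[-0.0537,0,0.0762,0,0,0,1],[-0.0537,0,0.0762,0,0,0,1],[-0.0537,0,0.0762,0,0,0,1]])

```text
time: 21.9
tool_pos: [0.4584, 0.3339, 0.1365]
tool_rot: [-0.093, 0.907, 0.295, 0.287]
contact_force: [0.6, -1.1, -2.0]
gripper_width: 0.335
```

Run:
```python
from h import *
s=manip.state(); print(s['time'],s['contact_force'],s['ft_torque'],s['tool_pos'])
```

```text
21.9 [ 0.58046263 -1.11377097 -1.98721351] [-0.2243844   0.30583284  0.03670651] [0.4583905  0.33386578 0.13648594]
```

Down 5 mm more, slowly.

step_arm(deltas=[[-0.0006,0,0.0008,0,0,0,1],[-0.0011,0,0.0016,0,0,0,1],[-0.0017,0,0.0025,0,0,0,1],[-0.0023,0,0.0033,0,0,0,1],[-0.0029,0,0.0041,0,0,0,1],[-0.0029,0,0.0041,0,0,0,1],[-0.0029,0,0.0041,0,0,0,1]])

```text
time: 22.6
tool_pos: [0.4582, 0.3338, 0.1308]
tool_rot: [-0.093, 0.907, 0.295, 0.287]
contact_force: [-0.5, 0.8, 2.1]
gripper_width: 0.335
```

step_arm(deltas=[[0,0,0,0,0,0,0.2],[0,0,0,0,0,0,0],[0,0,0,0,0,0,-0.3],[0,0,0,0,0,0,-0.6],[0,0,0,0,0,0,-1],[0,0,0,0,0,0,-1],[0,0,0,0,0,0,-1],[0,0,0,0,0,0,-1]])

```text
time: 23.4
tool_pos: [0.4577, 0.3335, 0.13]
tool_rot: [-0.093, 0.907, 0.295, 0.286]
contact_force: [0.8, -0.2, 0.0]
gripper_width: 1.002
```

Run:
```python
from h import *
s=manip.state(); print(s['time'],s['contact_force'],s['gripper_width'])
for n in("side","top"): cv2.imwrite(f"pics/{n}12.png",manip.grab_frame(n)[:,:,::-1])
a=cv2.imread("pics/side12.png")[200:400,290:480];b=cv2.imread("pics/top12.png")[190:390,130:320]
cv2.imwrite("pics/c12.png",cv2.resize(np.hstack([a,b]),None,fx=2.1,fy=2.1,interpolation=cv2.INTER_CUBIC))
im=cv2.imread("pics/top12.png")[:,:,::-1]; print(blobs(im,(8,200,150),(21,255,255))[0])
im=cv2.imread("pics/side12.png")[:,:,::-1]; print(blobs(im,(8,200,150),(21,255,255))[0])
```

```text
23.4 [ 0.76418744 -0.18970588  0.00917333] 1.0018194532304392
[([329.2, 236.3], [312, 222, 35, 30, 792]), ([187.1, 277.1], [182, 271, 11, 13, 113])]
[([348.6, 212.7], [329, 198, 39, 30, 484]), ([369.5, 332.8], [361, 325, 18, 17, 246])]
```

View pics/c12.png

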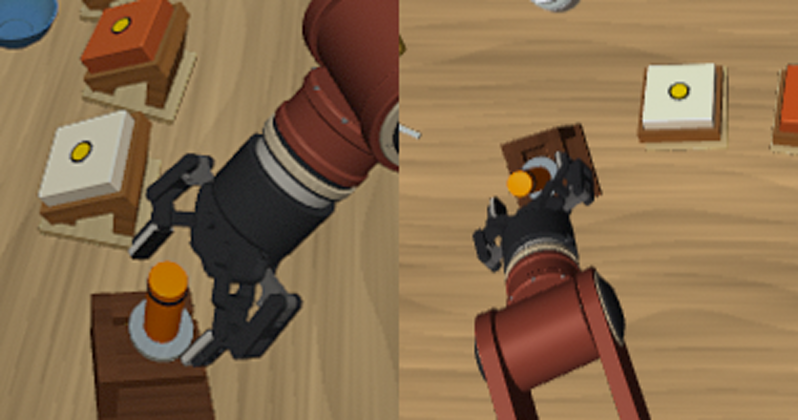

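```bash
cat >> h.py <<'E'
PIV=np.array([.4668,-.3545]); 
def sgn(th,z,r=.035):
    p=-97.9+th; a=np.radians(p); return np.r_[PIV+r*np.array([np.cos(a),np.sin(a)]),z],Rpose(p,0)
E
python3 - <<'E'
from h import *
s=manip.state(); R0=Rq(s['tool_rot'])
z=R0.as_matrix()[:,2]; b=s['tool_pos']-.11*z
P,R=sgn(0,.21)
for k,P1 in(("mid",np.r_[.42,-.02,.30]),("hov",P)): print(k,P1,delta(P1,R,(b,R0)), )
print(delta(b,R0),b)
M=R0*Ro.from_rotvec((R0.inv()*R).as_rotvec()*.5); print("half rot",M.as_matrix().round(2).tolist())
E
```

```text
mid [ 0.42 -0.02  0.3 ] [-0.0977  0.2638 -0.1659 -0.7085 -0.3013  2.2479]
hov [ 0.46198944 -0.38916783  0.21      ] [-0.2992  0.5872 -0.1972 -0.7085 -0.3013  2.2479]
[ 0.   -0.   -0.11  0.    0.    0.  ] [0.40668987 0.29641863 0.22010334]
half rot [[0.79, -0.5, 0.36], [-0.54, -0.84, 0.01], [0.29, -0.2, -0.93]]
```

step_arm(deltas=[[0,0,-0.02,0,0,0,-1],[0,0,-0.05,0,0,0,-1],[0,0,-0.09,0,0,0,-1],[0,0,-0.11,0,0,0,-1]])

```text
time: 23.9
tool_pos: [0.4066, 0.2963, 0.2234]
tool_rot: [-0.093, 0.906, 0.295, 0.288]
contact_force: [0.2, 0.4, 0.3]
gripper_width: 0.998
```

step_arm(deltas=[[-0.098,0.264,-0.166,-0.354,-0.151,1.124,0.4],[-0.098,0.264,-0.166,-0.354,-0.151,1.124,0.4],[-0.098,0.264,-0.166,-0.354,-0.151,1.124,0.4],[-0.098,0.264,-0.166,-0.354,-0.151,1.124,0.4],[-0.098,0.264,-0.166,-0.354,-0.151,1.124,0.4],[-0.098,0.264,-0.166,-0.354,-0.151,1.124,0.4],[-0.098,0.264,-0.166,-0.354,-0.151,1.124,0.4],[-0.299,0.587,-0.197,-0.708,-0.301,2.248,0.4],[-0.299,0.587,-0.197,-0.708,-0.301,2.248,0.4],[-0.299,0.587,-0.197,-0.708,-0.301,2.248,0.4],[-0.299,0.587,-0.197,-0.708,-0.301,2.248,0.4],[-0.299,0.587,-0.197,-0.708,-0.301,2.248,0.4],[-0.299,0.587,-0.197,-0.708,-0.301,2.248,0.4],[-0.299,0.587,-0.197,-0.708,-0.301,2.248,0.4],[-0.299,0.587,-0.197,-0.708,-0.301,2.248,0.4],[-0.299,0.587,-0.197,-0.708,-0.301,2.248,0.4],[-0.299,0.587,-0.197,-0.708,-0.301,2.248,0.4],[-0.299,0.587,-0.197,-0.708,-0.301,2.248,0.4],[-0.299,0.587,-0.197,-0.708,-0.301,2.248,0.4],[-0.299,0.587,-0.197,-0.708,-0.301,2.248,0.4]])

```text
time: 25.9
tool_pos: [0.4621, -0.3882, 0.2106]
tool_rot: [0.0, -0.657, 0.754, -0.001]
contact_force: [-0.3, -0.3, -0.1]
gripper_width: 0.303
```

Run:
```python
from h import *
s=manip.state(); print(s['time'],s['contact_force'],s['gripper_width'],s['joint_pos'].round(2))
print("hov",delta(*sgn(0,.21)),"down",delta(*sgn(0,.135)))
for n in("side","top"): cv2.imwrite(f"pics/{n}13.png",manip.grab_frame(n)[:,:,::-1])
a=cv2.imread("pics/side13.png")[20:220,320:510];b=cv2.imread("pics/top13.png")[190:390,360:550]
cv2.imwrite("pics/c13.png",cv2.resize(np.hstack([a,b]),None,fx=2.1,fy=2.1,interpolation=cv2.INTER_CUBIC))
```

```text
25.9 [-0.32314677 -0.30887362 -0.11541234] 0.3033566912655664 [-0.82  0.02  1.69  0.    1.43  2.46]
hov [ 0.001  -0.      0.0006 -0.0015 -0.0004  0.0018] down [ 0.001   0.0001  0.0756 -0.0015 -0.0004  0.0018]
```

View pics/c13.png

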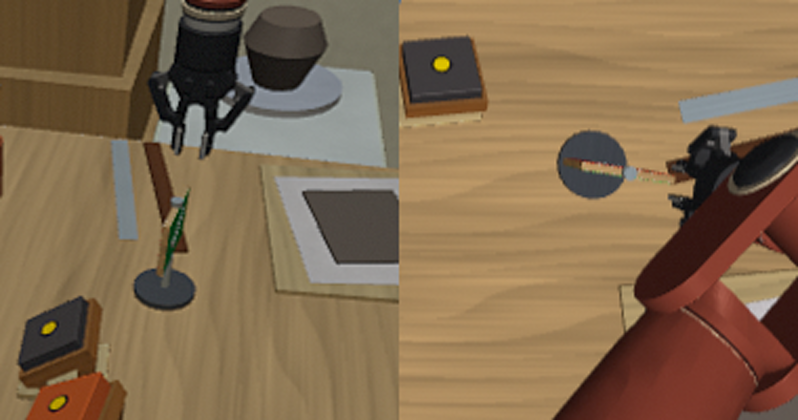

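View pics/top13.png

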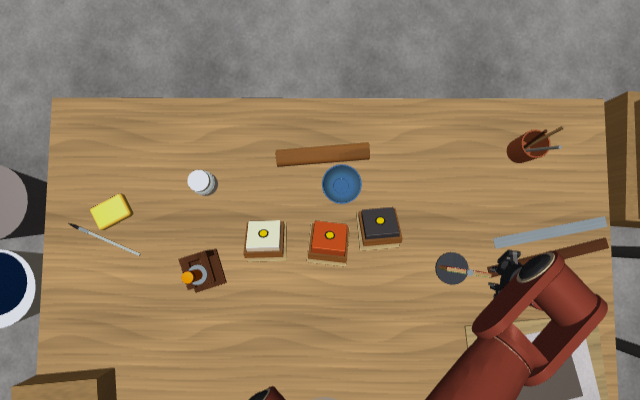

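step_arm(deltas=[[0,0,0.02,0,0,0,0.4],[0,0,0.04,0,0,0,0.4],[0,0,0.055,0,0,0,0.4],[0.001,0,0.065,0,0,0,0.4],[0.001,0,0.075,0,0,0,0.4],[0.001,0,0.075,0,0,0,0.4],[0.001,0,0.075,0,0,0,0.4]])

```text
time: 26.7
tool_pos: [0.4622, -0.39, 0.1353]
tool_rot: [0.0, -0.657, 0.754, -0.0]
contact_force: [0.3, 0.6, -0.1]
gripper_width: 0.3
```

Run:
```python
from h import *
s=manip.state(); print(s['time'],s['contact_force'],s['ft_torque'],s['gripper_width'])
print("down",delta(*sgn(0,.135)))
for th in range(10,101,10):
    a=np.radians(th); print(th,[round(.035*(np.cos(a)-1),4),round(-.035*np.sin(a),4),round(-a,4)])
for n in("side","top"): cv2.imwrite(f"pics/{n}14.png",manip.grab_frame(n)[:,:,::-1])
a=cv2.imread("pics/side14.png")[40:180,340:480];b=cv2.imread("pics/top14.png")[200:340,400:540]
cv2.imwrite("pics/c14.png",cv2.resize(np.hstack([a,b]),None,fx=2.8,fy=2.8,interpolation=cv2.INTER_CUBIC))
```

```text
26.7 [ 0.32995509  0.64717097 -0.14947399] [ 0.0402337  -0.03474538 -0.03463628] 0.299885490692398
down [-0.0008  0.0003  0.0003 -0.0007  0.      0.0001]
10 [np.float64(-0.0005), np.float64(-0.0061), np.float64(-0.1745)]
20 [np.float64(-0.0021), np.float64(-0.012), np.float64(-0.3491)]
30 [np.float64(-0.0047), np.float64(-0.0175), np.float64(-0.5236)]
40 [np.float64(-0.0082), np.float64(-0.0225), np.float64(-0.6981)]
50 [np.float64(-0.0125), np.float64(-0.0268), np.float64(-0.8727)]
60 [np.float64(-0.0175), np.float64(-0.0303), np.float64(-1.0472)]
70 [np.float64(-0.023), np.float64(-0.0329), np.float64(-1.2217)]
80 [np.float64(-0.0289), np.float64(-0.0345), np.float64(-1.3963)]
90 [np.float64(-0.035), np.float64(-0.035), np.float64(-1.5708)]
100 [np.float64(-0.0411), np.float64(-0.0345), np.float64(-1.7453)]
```

View pics/c14.png

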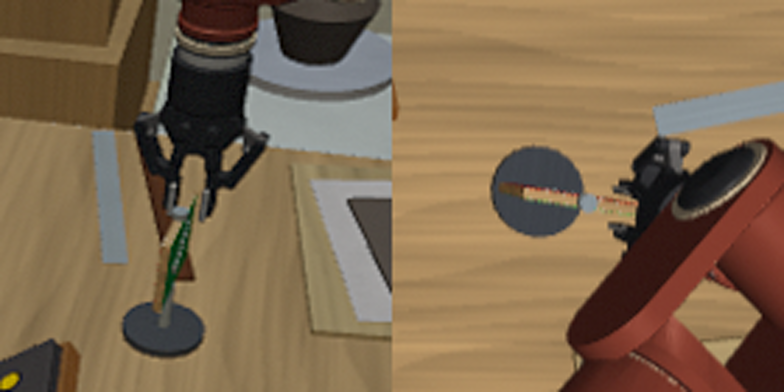

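step_arm(deltas=[[0,0,0,0,0,0,0.6],[-0.0005,-0.0061,0,0,0,-0.1745,0.6],[-0.0005,-0.0061,0,0,0,-0.1745,0.6],[-0.0021,-0.012,0,0,0,-0.3491,0.6],[-0.0021,-0.012,0,0,0,-0.3491,0.6],[-0.0047,-0.0175,0,0,0,-0.5236,0.6],[-0.0047,-0.0175,0,0,0,-0.5236,0.6],[-0.0082,-0.0225,0,0,0,-0.6981,0.6],[-0.0082,-0.0225,0,0,0,-0.6981,0.6],[-0.0125,-0.0268,0,0,0,-0.8727,0.6],[-0.0125,-0.0268,0,0,0,-0.8727,0.6],[-0.0175,-0.0303,0,0,0,-1.0472,0.6],[-0.0175,-0.0303,0,0,0,-1.0472,0.6],[-0.023,-0.0329,0,0,0,-1.2217,0.6],[-0.023,-0.0329,0,0,0,-1.2217,0.6],[-0.0289,-0.0345,0,0,0,-1.3963,0.6],[-0.0289,-0.0345,0,0,0,-1.3963,0.6],[-0.035,-0.035,0,0,0,-1.5708,0.6],[-0.035,-0.035,0,0,0,-1.5708,0.6],[-0.035,-0.035,0,0,0,-1.5708,0.6]])

```text
time: 28.8
tool_pos: [0.5013, -0.36, 0.1349]
tool_rot: [-0.0, 0.997, -0.071, 0.0]
contact_force: [0.6, -0.8, -0.0]
gripper_width: 0.2
```

Run:
```python
from h import *
s=manip.state(); print(s['time'],s['contact_force'],s['ft_torque'],s['gripper_width'],s['joint_pos'].round(2))
print("d90",delta(*sgn(90,.135)))
for n in("side","top"): cv2.imwrite(f"pics/{n}15.png",manip.grab_frame(n)[:,:,::-1])
a=cv2.imread("pics/side15.png")[40:180,340:480];b=cv2.imread("pics/top15.png")[200:340,400:540]
cv2.imwrite("pics/c15.png",cv2.resize(np.hstack([a,b]),None,fx=2.8,fy=2.8,interpolation=cv2.INTER_CUBIC))
```

```text
28.8 [ 0.58229911 -0.77419213 -0.04431315] [-0.00908181 -0.03040131 -0.00283367] 0.20008164095328768 [-0.74  0.12  1.72  0.    1.3   0.97]
d90 [ 0.0001 -0.0007 -0.0001 -0.0005 -0.0001 -0.0051]
```

View pics/c15.png

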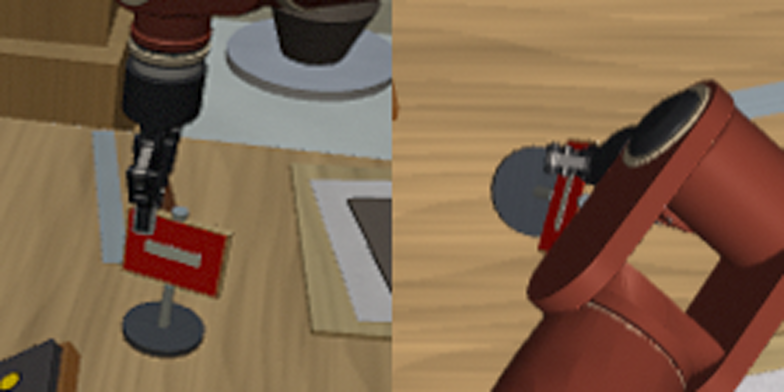

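step_arm(deltas=[[-0.0005,-0.0061,0,0,0,-0.1745,0.6],[-0.0005,-0.0061,0,0,0,-0.1745,0.6],[-0.0021,-0.012,0,0,0,-0.3491,0.6],[-0.0021,-0.012,0,0,0,-0.3491,0.6],[-0.0047,-0.0175,0,0,0,-0.5236,0.6],[-0.0047,-0.0175,0,0,0,-0.5236,0.6],[-0.0082,-0.0225,0,0,0,-0.6981,0.6],[-0.0082,-0.0225,0,0,0,-0.6981,0.6],[-0.0125,-0.0268,0,0,0,-0.8727,0.6],[-0.0125,-0.0268,0,0,0,-0.8727,0.6],[-0.0175,-0.0303,0,0,0,-1.0472,0.6],[-0.0175,-0.0303,0,0,0,-1.0472,0.6],[-0.023,-0.0329,0,0,0,-1.2217,0.6],[-0.023,-0.0329,0,0,0,-1.2217,0.6],[-0.0289,-0.0345,0,0,0,-1.3963,0.6],[-0.0289,-0.0345,0,0,0,-1.3963,0.6],[-0.0289,-0.0345,0,0,0,-1.3963,0.6],[-0.0289,-0.0345,0,0,0,-1.3963,0.6]])

```text
time: 30.7
tool_pos: [0.4778, -0.3219, 0.1349]
tool_rot: [-0.0, 0.81, 0.587, 0.0]
contact_force: [0.7, 0.8, 0.4]
gripper_width: 0.202
```

Run:
```python
from h import *
s=manip.state(); print(s['time'],s['contact_force'],s['ft_torque'],s['joint_pos'].round(2))
for th in(170,175,180,185,190,195): print(th,delta(*sgn(th,.135)))
for n in("side","top"): cv2.imwrite(f"pics/{n}16.png",manip.grab_frame(n)[:,:,::-1])
a=cv2.imread("pics/side16.png")[40:180,340:480];b=cv2.imread("pics/top16.png")[200:340,400:540]
cv2.imwrite("pics/c16.png",cv2.resize(np.hstack([a,b]),None,fx=2.8,fy=2.8,interpolation=cv2.INTER_CUBIC))
```

```text
30.7 [0.68154012 0.83916363 0.44990142] [0.02110706 0.02308719 0.02874695] [-0.72  0.02  1.82  0.    1.3  -0.41]
170 [ 0.0007 -0.0004 -0.      0.0001 -0.0004 -0.0037]
175 [ 0.0005 -0.0035 -0.0001  0.0002 -0.0004 -0.091 ]
180 [ 1.000e-04 -6.500e-03 -1.000e-04  2.000e-04 -4.000e-04 -1.783e-01]
185 [-6.000e-04 -9.500e-03 -1.000e-04  2.000e-04 -4.000e-04 -2.655e-01]
190 [-1.500e-03 -1.240e-02 -1.000e-04  2.000e-04 -4.000e-04 -3.528e-01]
195 [-2.700e-03 -1.520e-02 -1.000e-04  2.000e-04 -4.000e-04 -4.401e-01]
```

View pics/c16.png

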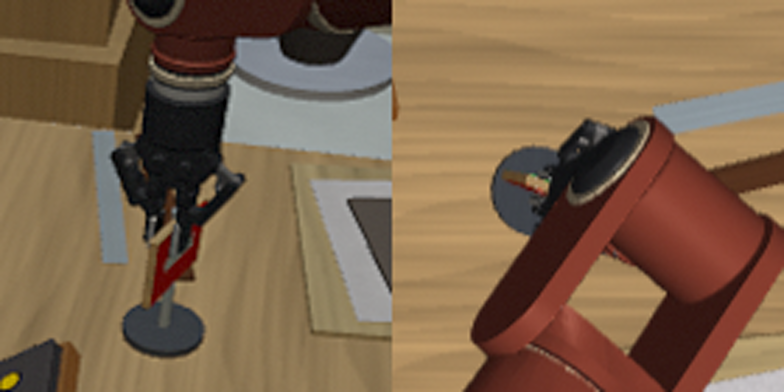

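step_arm(deltas=[[0.0005,-0.0035,0,0,0,-0.09,0.6],[0.0001,-0.0065,0,0,0,-0.178,0.6],[0.0001,-0.0065,0,0,0,-0.178,0.6],[0.0001,-0.0065,0,0,0,-0.178,0.6],[0.0001,-0.0065,0,0,0,-0.178,0.6]])

```text
time: 31.3
tool_pos: [0.4715, -0.3197, 0.1349]
tool_rot: [-0.0, 0.754, 0.657, 0.0]
contact_force: [0.5, -0.5, 0.4]
gripper_width: 0.199
```

step_arm(deltas=[[-0.0003,-0.0015,0,0,0,-0.045,0.6],[-0.0005,-0.003,0,0,0,-0.087,0.6],[-0.0005,-0.003,0,0,0,-0.087,0.6],[-0.0005,-0.003,0,0,0,-0.087,0.6]])

```text
time: 31.7
tool_pos: [0.4714, -0.3203, 0.1352]
tool_rot: [0.004, 0.724, 0.69, 0.002]
contact_force: [11.3, -2.8, -6.3]
gripper_width: 0.201
```

Run:
```python
from h import *
s=manip.state(); print(s['time'],s['contact_force'],s['ft_torque'],s['joint_pos'].round(2))
for th in(185,190,195): print(th,delta(*sgn(th,.135)))
```

```text
31.7 [11.3362434  -2.82005833 -6.31751392] [-0.45186847 -1.84162568 -0.16601887] [-0.73  0.    1.84  0.    1.29 -0.68]
185 [ 0.0007 -0.0029  0.0002  0.0086  0.0016  0.0016]
190 [ 0.0005 -0.0059  0.0001  0.0086  0.002  -0.0857]
195 [ 1.00e-04 -9.00e-03  1.00e-04  8.50e-03  2.40e-03 -1.73e-01]
```

Run:
```python
from h import *
for n in("side","top"): cv2.imwrite(f"pics/{n}17.png",manip.grab_frame(n)[:,:,::-1])
a=cv2.imread("pics/side17.png")[60:160,350:450];b=cv2.imread("pics/top17.png")[220:320,410:510]
cv2.imwrite("pics/c17.png",cv2.resize(np.hstack([a,b]),None,fx=4,fy=4,interpolation=cv2.INTER_CUBIC))
```

```text
(no output)
```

View pics/c17.png

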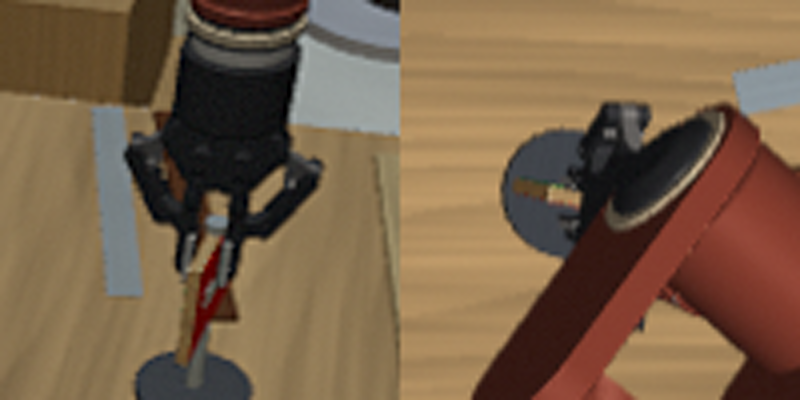

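step_arm(deltas=[[0,0.002,0,0,0,0.04,0.5],[0,0.003,0,0,0,0.087,0.3],[0,0.003,0,0,0,0.087,0],[0,0.003,0,0,0,0.087,0],[0,0.003,0,0,0,0.087,0],[0,0.003,-0.02,0,0,0.087,0],[0,0.003,-0.06,0,0,0.087,0],[0,0.003,-0.11,0,0,0.087,0],[0,0.003,-0.15,0,0,0.087,0],[0,-0.1,-0.2,0,0,0.087,0],[0,-0.2,-0.2,0,0,0.087,0],[0,-0.2,-0.2,0,0,0.087,0],[0,-0.2,-0.2,0,0,0.087,0],[0,-0.2,-0.2,0,0,0.087,0],[0,-0.2,-0.2,0,0,0.087,0]])

```text
time: 33.3
tool_pos: [0.2677, -0.3107, 0.3358]
tool_rot: [0.001, 0.754, 0.657, 0.0]
contact_force: [0.6, 0.3, 1.0]
gripper_width: 0.498
```

Run:
```python
from h import *
s=manip.state(); print(s['time'],s['contact_force'],s['tool_pos'],s['joint_pos'].round(2))
for n in("side","top"): cv2.imwrite(f"pics/{n}18.png",manip.grab_frame(n)[:,:,::-1])
b=cv2.imread("pics/top18.png")[240:300,425:500]
cv2.imwrite("pics/c18.png",cv2.resize(b,None,fx=10,fy=10,interpolation=cv2.INTER_CUBIC))
```

```text
33.3 [0.60164004 0.33022997 1.04342464] [ 0.26772768 -0.31069545  0.33583201] [-1.04 -0.53  1.94  0.    1.73 -0.9 ]
```

View pics/c18.png

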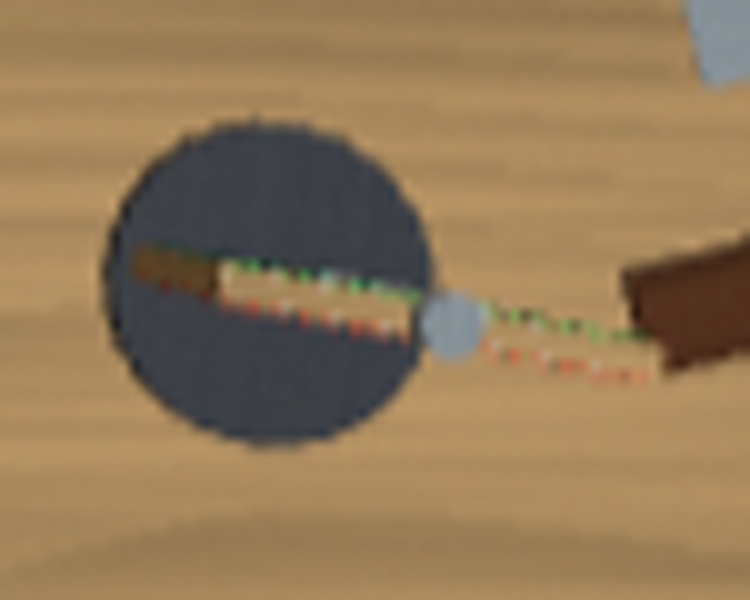

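View pics/side18.png

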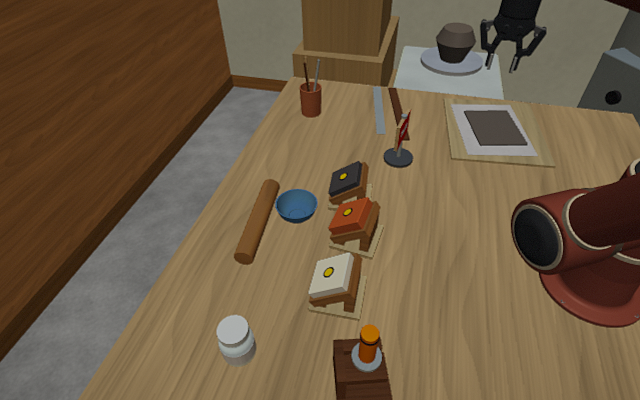

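View pics/top18.png

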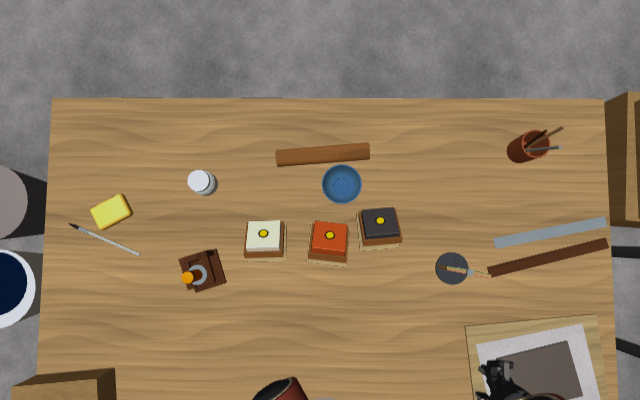

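Run:
```python
from h import *
def line(f):
    t=cv2.imread(f)[:,:,::-1].astype(float); out=[]
    for c in list(range(448,466))+list(range(475,489)):
        col=t[262:282,c]; rg=col[:,0]-1.35*col[:,1]; g=col[:,1]-.85*col[:,0]
        w1=np.clip(rg-10,0,None); w2=np.clip(g-5,0,None); k=np.arange(262,282)
        out.append((c,(w1@k)/w1.sum() if w1.sum()>5 else np.nan,(w2@k)/w2.sum() if w2.sum()>5 else np.nan))
    return np.array(out)
for f in("pics/top0.png","pics/top13.png","pics/top18.png"):
    o=line(f); r=[]
    for j in(1,2):
        m=~np.isnan(o[:,j]); p=np.c_[o[m,0],o[m,j]].astype(np.float32)
        v=cv2.fitLine(p,cv2.DIST_HUBER,0,.01,.01).ravel(); r.append((int(m.sum()),round(float(np.degrees(np.arctan(v[1]/v[0]))),2), round(float(v[3]+(468-v[2])*v[1]/v[0]),2)))
    print(f,"red",r[0],"green",r[1])
a=cv2.imread("pics/side0.png")[90:170,370:430];b=cv2.imread("pics/side18.png")[90:170,370:430]
cv2.imwrite("pics/c19.png",cv2.resize(np.hstack([a,b]),None,fx=6,fy=6,interpolation=cv2.INTER_CUBIC))
a=cv2.imread("pics/top0.png")[255:285,435:495];b=cv2.imread("pics/top18.png")[255:285,435:495]
cv2.imwrite("pics/c20.png",cv2.resize(np.vstack([a,b]),None,fx=10,fy=9,interpolation=cv2.INTER_NEAREST))
```

```text
pics/top0.png red (27, 8.62, 269.48) green (30, 7.04, 273.92)
pics/top13.png red (26, 8.65, 269.5) green (30, 7.16, 273.77)
pics/top18.png red (10, 9.63, 273.34) green (29, 2.12, 271.6)
```

View pics/c19.png

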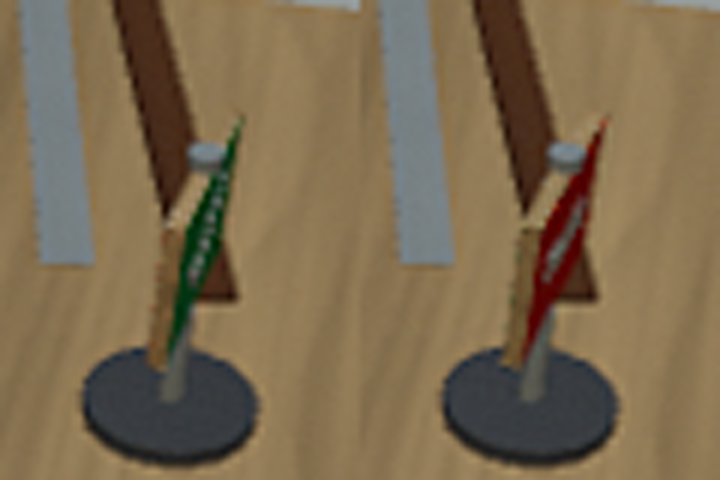

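View pics/c20.png

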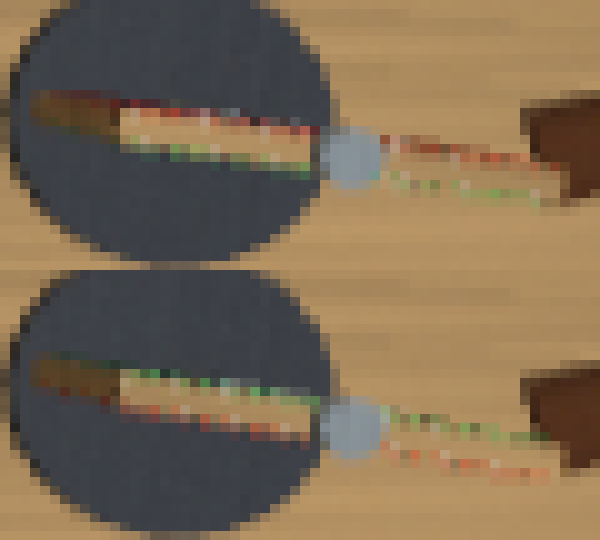

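Run:
```python
from h import *
s=manip.state()
print(delta(s['tool_pos']*0+np.r_[sgn(180,0,.042)[0][:2],.235],sgn(180,0)[1]), delta(*sgn(180,.135,.042)))
```

```text
[ 0.0247  0.2019  0.0999  0.0009 -0.0006  0.0037] [ 0.0247  0.2018  0.1999  0.0009 -0.0006  0.0037]
```

step_arm(deltas=[[0.025,0.08,0.02,0,0,0.004,0.4],[0.025,0.13,0.04,0,0,0.004,0.4],[0.025,0.18,0.06,0,0,0.004,0.4],[0.025,0.202,0.08,0,0,0.004,0.4],[0.025,0.202,0.1,0,0,0.004,0.4],[0.025,0.202,0.1,0,0,0.004,0.4],[0.025,0.202,0.1,0,0,0.004,0.4],[0.025,0.202,0.14,0,0,0.004,0.4],[0.025,0.202,0.18,0,0,0.004,0.4],[0.025,0.202,0.2,0,0,0.004,0.4],[0.025,0.202,0.2,0,0,0.004,0.4],[0.025,0.202,0.2,0,0,0.004,0.4]])

```text
time: 34.6
tool_pos: [0.4728, -0.3133, 0.1371]
tool_rot: [0.001, 0.754, 0.656, 0.0]
contact_force: [0.8, 0.8, 0.5]
gripper_width: 0.3
```

Run:
```python
from h import *
s=manip.state(); print(s['time'],s['contact_force'],s['gripper_width'],delta(*sgn(180,.135,.042)))
```

```text
34.6 [0.81498877 0.79672871 0.54535653] 0.30025463967238913 [ 0.0004 -0.0003  0.0021  0.0027  0.0012 -0.0007]
```

Push 10 mm towards the robot, in steps.

step_arm(deltas=[[0,-0.003,0,0,0,0,0.4],[0,-0.006,0,0,0,0,0.4],[0,-0.008,0,0,0,0,0.4],[0,-0.009,0,0,0,0,0.4],[0,-0.009,0,0,0,0,0.4],[0,-0.009,0,0,0,0,0.4]])

```text
time: 35.2
tool_pos: [0.4674, -0.3129, 0.138]
tool_rot: [0.006, 0.754, 0.656, 0.003]
contact_force: [12.2, -3.2, -3.1]
gripper_width: 0.299
```

step_arm(deltas=[[0,-0.001,0,0,0,0,0.4],[0,-0.002,0,0,0,0,0.4],[0,-0.002,0,0,0,0,0.4],[0,-0.002,0,0,0,0,0.4]])

```text
time: 35.6
tool_pos: [0.4672, -0.3129, 0.1381]
tool_rot: [0.008, 0.754, 0.656, 0.005]
contact_force: [20.1, -4.3, -6.9]
gripper_width: 0.301
```

Run:
```python
from h import *
s=manip.state(); print(s['time'],s['contact_force'],s['gripper_width'],delta(*sgn(180,.135,.042)))
```

```text
35.6 [20.07847106 -4.26131159 -6.93800404] 0.3009230719918854 [ 0.0008  0.0053  0.0031  0.0182  0.0038 -0.0012]
```

step_arm(deltas=[[0,0.003,0,0,0,0,0.4],[0,0.007,0,0,0,0,0.4],[0,0.01,0,0,0,0,0.4],[0,0.01,0,0,0,0,0.4],[0,0.01,0,0,0,0,0.4],[0,0.01,-0.03,0,0,0,0.4],[0,0.01,-0.07,0,0,0,0.4],[0,0.01,-0.11,0,0,0,0.4],[0,0.01,-0.15,0,0,0,0.4],[0,-0.1,-0.2,0,0,0,0.4],[0,-0.2,-0.2,0,0,0,0.4],[0,-0.2,-0.2,0,0,0,0.4],[0,-0.2,-0.2,0,0,0,0.4],[0,-0.2,-0.2,0,0,0,0.4],[0,-0.2,-0.2,0,0,0,0.4]])

```text
time: 37.1
tool_pos: [0.2616, -0.2836, 0.336]
tool_rot: [0.002, 0.755, 0.655, -0.0]
contact_force: [-0.2, -0.4, 1.1]
gripper_width: 0.301
```

Run:
```python
from h import *
s=manip.state(); print(s['time'],s['contact_force'],s['tool_pos'])
for n in("side","top"): cv2.imwrite(f"pics/{n}19.png",manip.grab_frame(n)[:,:,::-1])
a=[cv2.resize(cv2.imread(f"pics/side{k}.png")[100:160,380:420],None,fx=6,fy=6,interpolation=cv2.INTER_CUBIC) for k in(18,19)]
c=[cv2.resize(cv2.imread(f"pics/top{k}.png")[255:285,435:495],None,fx=6,fy=6,interpolation=cv2.INTER_CUBIC) for k in(18,19)]
cv2.imwrite("pics/c21.png",np.hstack([*a,np.vstack(c)[:360]]) )
for v in("side","top"):
    A,B,C=[cv2.imread(f"pics/{v}{k}.png").astype(int) for k in(0,18,19)]
    print(v,"max diff 18-19 at sign",np.abs(B-C)[100:160,380:420].max() if v=="side" else np.abs(B-C)[255:285,435:495].max())
    for nm,(x,y,w,h) in {"side":{"bowl":(270,185,50,40),"jar":(212,312,48,55),"pin":(232,175,50,90),"gauge":(330,320,65,75)},"top":{"bowl":(318,160,48,48),"jar":(183,165,38,35),"pin":(270,138,105,32),"gauge":(175,245,55,52)}}[v].items():
        print(nm,np.abs(A-C)[y:y+h,x:x+w].max(2).mean().round(2),np.abs(A-C)[y:y+h,x:x+w].max())
```

```text
37.1 [-0.24005439 -0.44000975  1.14881796] [ 0.26160421 -0.28362769  0.3359642 ]
side max diff 18-19 at sign 10
bowl 2.13 9
jar 2.04 6
pin 2.17 11
gauge 5.35 119
top max diff 18-19 at sign 4
bowl 1.09 3
jar 0.96 3
pin 1.14 5
gauge 3.52 122
```

View pics/c21.png

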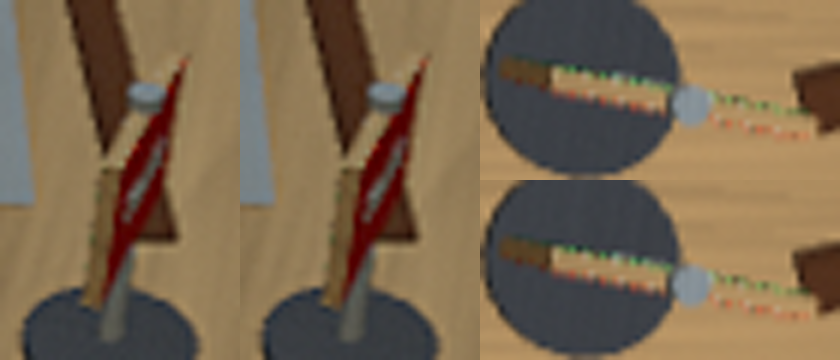

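View pics/top19.png

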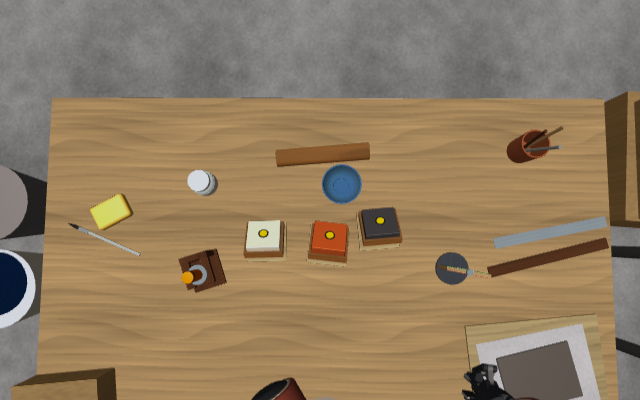

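Run:
```python
from plant import manip
print(manip.job_done())
```

```text
the job is handed in; nothing more can be done
None
```

The job is done and handed in at about 37 s on the robot's clock, out of the 72 s allowed; no verdict came back.

- **Tiles:** I pressed and held the gauge square on the yellow marks in the order grey, terracotta, white. At each I estimate the tip went in about 5–6 mm of its 8 mm, from the travel past contact and a net force of about 5–6 N, and I held it there for about 1 s. The force readings are noisy by roughly 0.5 N and I had no direct reading of the plunger. On grey and terracotta the pictures showed the tip on the mark in both views. On white only the side view showed it, because the arm blocked the top camera.
- **Gauge:** I stood it back upright in its rest and felt the collar touch down (about 4 N) before letting go. In the last top picture the handle is within about 1 mm of where it started.
- **Sign:** After releasing the gauge I turned it half a turn counter-clockwise. A rough pixel comparison suggested it might be about 1° short, so I pushed again: about 20 N moved it no further, and pictures before and after that second push match. The red face now looks at the robot and the green face away.
- **Last checks:** The bowl, jar and rolling pin match the first pictures in both views, and the arm ended clear of everything.

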